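# Scrape the cleaning plate clear

## Robot

A 6-joint arm with a two-finger parallel gripper is mounted at the origin on the work surface. World frame = base frame: x ahead of the robot, y to its left, z up, the work surface at z = 0. Lengths are in mm, angles in rad, forces in N, time in s.
With the tool pointing down it reaches from about 275 to 750 mm from the base axis. Payload 10.2 kg.
Tool frame: the origin (TCP) lies between the finger pads; the fingertips stand 25 mm ahead of it and the grasp point (between the pads) lies 6 mm ahead of it; z points along the fingers, y is the line along which they close (so a half turn about z gives the same grasp; the last joint's range is limited). The gripper opens to 85 mm and grips with 20 to 120 N. Pads are 22 mm wide; open, the fingers measure 114 mm over their backs; the gripper's body (76 mm by 85 mm) begins 54 mm behind the grasp point. The pads swing forward as they close: fully open they stand 13 mm farther back than shut.
Start: joints at [0.91, 0.313, 1.498, -0, 1.331, -0.223], TCP at [222.586, 475.486, 256.294] pointing down, gripper open.
Joint ranges: [-2.94, 2.94], [-0.97, 2.17], [0.19, 2.56], [-1.23, 4.37], [0.02, 3.11], [-2.88, 2.88]. Speed limits (rad/s): [2.39, 2.39, 3.01, 3.14, 3.14, 3.14].

## Interface

Orientations are given as a unit quaternion [w, x, y, z].
In Python, from rig import ctrl, eyes, finish_job gives the robot as it stands.
- The arm moves only by the tool step_arm, never from a script. Its argument "increments" is a list of rows, each an object of numbers: "dx", "dy", "dz": the shift along the tool's x, y, z in units of 25 mm (1.0 is 25 mm); "wx", "wy", "wz": the turn, a rotation vector about the tool's x, y, z in units of 6 degrees (1.0 is 6 degrees). A call has 1 to 5 rows; each row shifts and turns the commanded pose from where the row before left it, along the tool's axes as they then stand; what a row does not reach is not made up. A row lasts 1/10 s, in which the tool goes at most 50 mm and 8.59 degrees, less where a joint would pass 70% of its speed; a pose out of reach is approached as far as the arm can. A call is refused whole if a number of a shift passes 1 or a number of a turn 1, either way. A call with a gripper value outside its range is refused whole. "fingers" is the finger opening in mm, from 0 to 85.4, set as the call begins (left out, the last holds). The fingers move at their own pace and stop on an object; "squeeze" is the grip in N (left out, the last holds). Time passes only in rows, so rows that do not move let the fingers close. It gives the time, the measured TCP pose, the force, the opening and the grip force at its end, in the units of the state.
- ctrl.sense(): the state, without advancing time (a new reading comes with each control period).
- eyes.capture(name): name is "scene" or "top" or "wrist"; returns a dict with "frame" (384x512x3 uint8, blue, green, red), "fx", "fy", "cx", "cy" (pixels), "R" (3x3) and "t" (3): a world point X has camera coordinates R X + t; the wrist camera has in their place "tool_from_camera" (4x4, takes a point from camera to tool coordinates, whose origin is the TCP and whose axes are the flange's). Camera axes: x right, y down, z forward; pixel columns grow to the right and rows downward; lengths in mm; the calibration is good to about 2 mm. A picture is of the moment at which its call begins: read the wrist's pose just before it. There is no depth.
- finish_job(): hands the job in; it is judged then, once.
Trained networks look in the newest picture that a camera, given by its name, has taken for a name from the list of things; names that differ only in an ending like _2 or _b are one class to them, and where a whole thing is asked for, a point or a joint stands for the part that bears it (a point fixed in the world has none). Each returns a list of dicts, best first, with "p" (0 to 1); they miss things now and then, are a little off and sometimes report something else, mostly with a low value. They report only what shows in the picture. A call takes as long as a camera call. They do not tell look-alikes from the thing itself.
- eyes.cut_out(camera, label): "mask" (384x512 bool, what is visible of it).
- eyes.landmark_of(camera, label): "point" ([x, y, z] in mm, in the coordinates of the camera as it stood for that picture, good to about 4 mm: a listed point, or the origin of a listed thing).
The state is a dict: "time_s": time; "joints": joint angles; "dq": joint speeds; "tau": joint torques, N m; "eef_pos": TCP position; "ee_rot": TCP orientation; "force": force on the tool from outside, world axes, zero at the start; "wrist_torque": the same for the moment, N m; "grip_width": opening from 0.0 (shut) to 1.0 (fully open); "grip_force": force on a finger pad.
Only numpy, scipy, OpenCV 4.12 (cv2) and the standard library are available. Lean on these libraries where they do the work, as an engineer would, in place of code of your own. Each camera call takes 0.05 s, during which the arm holds its last target. There are 200 camera calls.

## Task

Take the scraper block off its rubber pad and use it to sweep all five loose brass chips off the cleaning plate into the open blue bin beside it, then stand the scraper back upright on its pad and let go. Move the chips with the scraper only, never with the gripper or arm; do not knock the riser shelf over the plate, and leave the print head on the plate, the closed case, the bottle and the jar where they stand.

Things in the scene. Friction and masses are not known exactly. Their poses are not given: they have to be found in the camera images.
- scraper: steel block 70 (x) x 30 (y) x 28 mm high with a grey bar grip, about 0.35 kg; origin at the centre of its underside, z up as it stands. The grip, 24 mm thick and 22 mm wide along y (flat sides facing +y and -y), rises from the middle of the block's top and leans back 40 degrees from vertical towards -x; it is 98 mm long on the slope
- scraper_grip (a point): centre of the bar grip, 62 mm up its slope from the block's top: 40 mm towards -x and 75 mm above the scraper's underside; axes as the scraper's
- pad: black rubber pad fixed to the bench, 150 (x) x 110 (y) x 4 mm, where the scraper stands at the start; origin at the centre of its underside. It is to the left of the plate
- plate: cleaning plate: fixed steel plate on a narrower grey pedestal, 222 mm along x (away from the robot), 240 mm along y; origin on the bench under its centre, flat top 75 mm above. Curbs 12 mm high stand along its two x ends, 210 mm apart inside; the y edges (y = +-120 mm) are open. The plate is 12 mm thick at its rim
- riser: fixed open wire shelf over the far half of the plate; origin and axes as the plate's. Blue front bar at x = 10 to 28 mm, y = -160 to 160 mm, underside 275 mm and top 297 mm above the bench; two thin rods along y (x = 64, 100 mm) and a rear bar at the same height reach to x = 150 mm; two 24 mm square legs at x = 138, y = +-154 mm. The space under it is open
- bin: open blue plastic bin, fixed: 220 (x) x 140 (y) x 55 mm high outside, walls 4 mm; origin at the centre of its underside. It stands at one open y edge of the plate (either side), its near wall 15 mm or so under the plate's rim; axes near the plate's
- case: closed flat case with a white lid, 196 (x) x 116 (y) x 42 mm high, lying at the other open edge of the plate; origin at the centre of its underside; leave it alone
- head: print head standing on the plate near its middle: a black block 34 (x) x 46 (y) mm, 34 mm high with its brass barbs; origin at the centre of its underside; leave it alone
- bottle: white bottle, 60 mm across and 150 mm high, standing on the bench; origin at the centre of its underside; leave it alone
- jar: glass jar with a steel lid, 68 mm across and 85 mm high, standing on the bench; origin at the centre of its underside; leave it alone
- chip1: loose brass chip on the plate, rectangular slip, 22 (its x) x 18 (its y) x 9 mm; origin at the centre of its underside; its place on the plate varies
- chip2: loose brass chip on the plate, round disc, 20 mm across and 9 mm thick; origin at the centre of its underside; its place on the plate varies
- chip3: loose brass chip on the plate, rectangular slip, 22 (its x) x 18 (its y) x 9 mm; origin at the centre of its underside; its place on the plate varies
- chip4: loose brass chip on the plate, rectangular slip, 22 (its x) x 18 (its y) x 9 mm; origin at the centre of its underside; its place on the plate varies
- chip5: loose brass chip on the plate, round disc, 20 mm across and 9 mm thick; origin at the centre of its underside; its place on the plate varies
Not all that is in view belongs to the job. Of the things like the scraper, leave any that is pink; of the rest the smaller one is meant. What is meant by the pad is not turquoise, and is the larger of those in its own colour.

How it is judged (in metres and radians):
On the way:
1. all five chips lie in the bin (x of chip1 in the frame of bin between -0.11 and 0.11 m and y of chip1 in the frame of bin between -0.07 and 0.07 m and z of chip1 in the frame of bin between -0.005 and 0.045 m and x of chip2 in the frame of bin between -0.11 and 0.11 m and y of chip2 in the frame of bin between -0.07 and 0.07 m and z of chip2 in the frame of bin between -0.005 and 0.045 m and x of chip3 in the frame of bin between -0.11 and 0.11 m and y of chip3 in the frame of bin between -0.07 and 0.07 m and z of chip3 in the frame of bin between -0.005 and 0.045 m and x of chip4 in the frame of bin between -0.11 and 0.11 m and y of chip4 in the frame of bin between -0.07 and 0.07 m and z of chip4 in the frame of bin between -0.005 and 0.045 m and x of chip5 in the frame of bin between -0.11 and 0.11 m and y of chip5 in the frame of bin between -0.07 and 0.07 m and z of chip5 in the frame of bin between -0.005 and 0.045 m), for 0.2 s.
At the end, for the whole second after the job is handed in: All five chips lie inside the bin (centres within its walls, below its rim), and the scraper stands upright (within 0.1 rad) and at rest on the rubber pad, its block's centre within 60 mm of the pad's centre along the pad's length and 45 mm along its width (all of step 1 and x of scraper in the frame of pad between -0.06 and 0.06 m and y of scraper in the frame of pad between -0.045 and 0.045 m and z of scraper in the frame of pad between 0.002 and 0.012 m and angle between scraper's own z axis and vertical below 0.1 rad and linear speed of scraper below 0.02 m/s); the robot touches nothing.
It fails at once if the gripper or the arm touches a chip (contact force between any of the fingers, the arm and chip1 above 0.3 N or contact force between any of the fingers, the arm and chip2 above 0.3 N or contact force between any of the fingers, the arm and chip3 above 0.3 N or contact force between any of the fingers, the arm and chip4 above 0.3 N or contact force between any of the fingers, the arm and chip5 above 0.3 N).
It fails at once if the riser shelf is knocked (over 8 N) (contact force between anything else and riser above 8 N).
It fails at once if the print head is moved or tipped (distance of head from where it was at the start of the episode above 0.012 m or angle between head's own z axis and vertical above 0.25 rad).
It fails at once if the case, the bottle or the jar is moved or tipped (distance of any of case, bottle, jar from where it was at the start of the episode above 0.02 m or angle between any of case, bottle, jar's own z axis and vertical above 0.25 rad).
It also fails if it takes over 62 s, if anything falls off the work surface, if the arm or the gripper's body presses on something with over 40 N, if the wrist force passes 120 N, or if a joint passes its speed limit or range.

## Working session

There is one attempt and no reset: what is moved stays moved. The work goes in short steps, Python scripts to look and compute and a tool call to move; the robot and the scene stay as the last step left them, time stands still between calls to the robot, and variables do not carry over. Pictures are saved under pics/ and viewed, at most 10 in all, crops included, and the job is handed in when it is done.

Besides the shell and the picture viewer there is one more tool, called as a command line: name --argument value ..., lists and objects as JSON in quotes. step_arm: Moves the arm, as the interface text tells. Its arguments: {"type":"object","properties":{"increments":{"type":"array"},"fingers":{"type":"number"},"squeeze":{"type":"number"}},"required":["increments"]}

```bash
mkdir -p pics; ls; cat > h.py <<'E'
import numpy as np, cv2, json
from rig import ctrl, eyes, finish_job
def world(c,p): return np.array(c["R"]).T@(np.array(p)-np.array(c["t"]))
def pix(c,X):
    q=np.array(c["R"])@np.array(X,float)+np.array(c["t"]); return c["fx"]*q[0]/q[2]+c["cx"],c["fy"]*q[1]/q[2]+c["cy"]
def ray(c,u,v,z):
    R=np.array(c["R"]);o=-R.T@np.array(c["t"]);d=R.T@np.array([(u-c["cx"])/c["fx"],(v-c["cy"])/c["fy"],1]);return o+d*(z-o[2])/d[2]
E
python3 - <<'E'
from h import *
s=ctrl.sense();print(s['eef_pos'],s['ee_rot'],s['time_s'])
ims=[]
for n in("scene","top"):
    c=eyes.capture(n);ims.append(c["frame"]);cv2.imwrite(f"pics/{n}0.png",c["frame"])
    print(n,c["fx"],c["cx"],c["cy"],(-np.array(c["R"]).T@np.array(c["t"])).round())
    for l in["scraper","scraper_grip","pad","plate","bin","case","head","bottle","jar","chip1","chip2"]:
        for d in eyes.landmark_of(n,l):
            w=world(c,d["point"]);print(l,round(d["p"],2),w.round(),np.round(pix(c,w)))
E
```

```text
pics
[222.4295071  475.27506068 255.73634235] [-2.65940840e-04  2.17133075e-01  9.76141776e-01 -6.25157741e-04] 0.0
scene 499.974875910244 256.23948411889836 184.1460724349142 [1150. -526. 1374.]
scraper 0.65 [315. 261.  -4.] [267. 129.]
scraper 0.58 [523. 374.  -1.] [332. 147.]
scraper 0.57 [487. 578.  -2.] [364. 112.]
scraper_grip 0.89 [531. 610.  98.] [384.  95.]
scraper_grip 0.89 [349. 276.  74.] [278. 118.]
scraper_grip 0.59 [490. 344.  76.] [321. 131.]
pad 0.93 [339. -12.  -5.] [212. 176.]
pad 0.89 [331. 434.  -2.] [305. 107.]
pad 0.79 [526. 356.  -3.] [329. 150.]
plate 0.95 [615. -29.   1.] [263. 232.]
bin 0.69 [595. 144.  -3.] [299. 197.]
case 0.9 [ 636. -203.   -4.] [224. 272.]
head 0.58 [613.  -1.  75.] [270. 215.]
head 0.55 [493. 346.  75.] [323. 132.]
bottle 0.63 [ 573. -478.    2.] [134. 316.]
jar 0.65 [683. 368.  -0.] [365. 176.]
chip1 0.57 [655.  -6.  74.] [278. 225.]
chip1 0.37 [667.  42.  74.] [293. 218.]
chip2 0.57 [655.  -6.  74.] [278. 225.]
chip2 0.37 [667.  42.  74.] [293. 218.]
top 481.79197529054244 252.16013133048 193.21482189758575 [ 388.   64. 1805.]
scrape
[... 272 characters left out ...]
.6 [346. 282.  74.] [191. 239.]
pad 0.91 [526. 366.   5.] [172. 190.]
pad 0.85 [330. 439.  -0.] [151. 242.]
pad 0.81 [343.  -9.  -0.] [271. 241.]
plate 0.9 [609. -21.   2.] [276. 170.]
bin 0.7 [491. 347.  85.] [173. 198.]
bin 0.67 [589. 146.   0.] [231. 174.]
case 0.91 [ 634. -200.    3.] [323. 164.]
head 0.61 [609.  -1.  72.] [271. 167.]
head 0.53 [ 632. -201.    1.] [323. 165.]
bottle 0.74 [ 564. -467.    3.] [394. 183.]
jar 0.75 [682. 375.   1.] [171. 149.]
chip1 0.6 [545.   3.  78.] [270. 185.]
chip1 0.57 [684. -66.  78.] [289. 147.]
chip1 0.4 [553. -98.  80.] [298. 183.]
chip2 0.6 [545.   3.  78.] [270. 185.]
chip2 0.57 [684. -66.  78.] [289. 147.]
chip2 0.4 [553. -98.  80.] [298. 183.]
```

```bash
python3 - <<'E'
import cv2
a=cv2.imread("pics/scene0.png")[60:340,100:420];cv2.imwrite("pics/scene0c.png",cv2.resize(a,(685,600),interpolation=cv2.INTER_CUBIC))
a=cv2.imread("pics/top0.png")[120:270,80:340];cv2.imwrite("pics/top0c.png",cv2.resize(a,(800,462),interpolation=cv2.INTER_CUBIC))
E
```

```text
(no output)
```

View pics/scene0c.png

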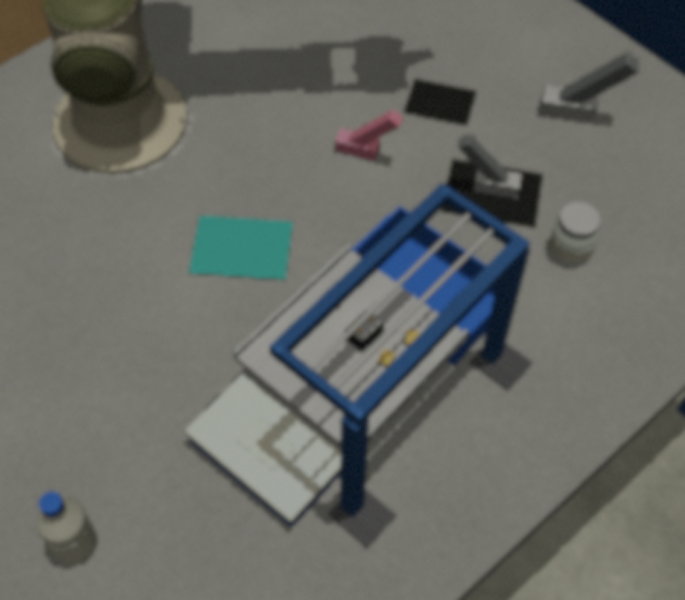

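View pics/top0c.png

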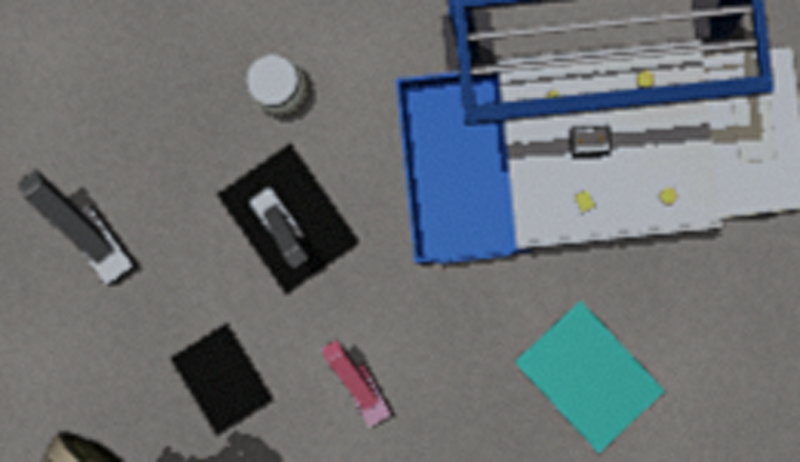

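Candidates for the scraper, in top-image pixels:
- Large grey block, about (113,200).
- Pink block, (191,239).
- Smaller grey block standing on the larger black pad, (172,190). This is the one meant, since the other grey one is larger.

For the pad, the large black one at (172,190) is meant. The small black one at (151,242) and the turquoise one at (271,241) are not. The bin is on the +y side of the plate, and I can see four chips so far. I'll move to a standoff next and look closely.

```bash
cat >> h.py <<'E'
from scipy.spatial.transform import Rotation as Ro
from scipy.linalg import logm, expm
def rot(yaw,tilt):
    c,s=np.cos(yaw),np.sin(yaw); z=np.array([np.sin(tilt)*c,np.sin(tilt)*s,-np.cos(tilt)]); y=np.array([-s,c,0]); return np.c_[np.cross(y,z),y,z]
def cur():
    s=ctrl.sense();q=np.array(s["ee_rot"]);T=np.eye(4);T[:3,:3]=Ro.from_quat(q[[1,2,3,0]]).as_matrix();T[:3,3]=s["eef_pos"];return T
def mat(p,R):
    T=np.eye(4);T[:3,:3]=R;T[:3,3]=p;return T
def plan(A,B,N):
    E=expm(np.real(logm(np.linalg.inv(A)@B))/N); r=np.r_[E[:3,3]/25,np.degrees(Ro.from_matrix(E[:3,:3]).as_rotvec())/6]
    print(N,"rows of",dict(zip(("dx","dy","dz","wx","wy","wz"),r.round(3))));return B
E
python3 - <<'E'
from h import *
A=cur();R=rot(.45,.7)
plan(A,mat(np.array([491,347,79])-126*R[:,2],R),10)
plan(A,mat(np.array([491,347,79])-126*R[:,2],R),12)
c=eyes.capture("wrist");print(c["fx"],np.array(c["tool_from_camera"]).round(3))
E
```

```text
10 rows of {'dx': np.float64(-0.716), 'dy': np.float64(-0.676), 'dz': np.float64(0.543), 'wx': np.float64(-0.296), 'wy': np.float64(-0.623), 'wz': np.float64(-0.812)}
12 rows of {'dx': np.float64(-0.591), 'dy': np.float64(-0.569), 'dz': np.float64(0.455), 'wx': np.float64(-0.247), 'wy': np.float64(-0.519), 'wz': np.float64(-0.677)}
296.6595864373637 [[  -0.      -0.961   -0.278   70.522]
 [   1.      -0.      -0.       1.215]
 [   0.      -0.278    0.961 -116.35 ]
 [   0.       0.       0.       1.   ]]
```

step_arm --increments '[{"dx":-0.591,"dy":-0.569,"dz":0.455,"wx":-0.247,"wy":-0.519,"wz":-0.677},{"dx":-0.591,"dy":-0.569,"dz":0.455,"wx":-0.247,"wy":-0.519,"wz":-0.677},{"dx":-0.591,"dy":-0.569,"dz":0.455,"wx":-0.247,"wy":-0.519,"wz":-0.677},{"dx":-0.591,"dy":-0.569,"dz":0.455,"wx":-0.247,"wy":-0.519,"wz":-0.677}]' --fingers 85

```text
time_s: 1.65
eef_pos: [263.8, 402.4, 214.0]
ee_rot: [0.118, 0.074, 0.99, 0.027]
force: [0.9, 0.3, 0.1]
grip_width: 0.997
grip_force: 0.0
```

step_arm --increments '[{"dx":-0.591,"dy":-0.569,"dz":0.455,"wx":-0.247,"wy":-0.519,"wz":-0.677},{"dx":-0.591,"dy":-0.569,"dz":0.455,"wx":-0.247,"wy":-0.519,"wz":-0.677},{"dx":-0.591,"dy":-0.569,"dz":0.455,"wx":-0.247,"wy":-0.519,"wz":-0.677},{"dx":-0.591,"dy":-0.569,"dz":0.455,"wx":-0.247,"wy":-0.519,"wz":-0.677}]'

```text
time_s: 2.05
eef_pos: [332.4, 345.8, 185.3]
ee_rot: [0.231, -0.07, 0.969, 0.053]
force: [0.7, 0.9, -0.5]
grip_width: 0.998
grip_force: 0.0
```

step_arm --increments '[{"dx":-0.591,"dy":-0.569,"dz":0.455,"wx":-0.247,"wy":-0.519,"wz":-0.677},{"dx":-0.591,"dy":-0.569,"dz":0.455,"wx":-0.247,"wy":-0.519,"wz":-0.677},{"dx":-0.591,"dy":-0.569,"dz":0.455,"wx":-0.247,"wy":-0.519,"wz":-0.677},{"dx":-0.591,"dy":-0.569,"dz":0.455,"wx":-0.247,"wy":-0.519,"wz":-0.677},{"dx":0}]'

```text
invalid input at $.increments[4]: expected keys dx, dy, dz, wx, wy, wz
```

step_arm --increments '[{"dx":-0.591,"dy":-0.569,"dz":0.455,"wx":-0.247,"wy":-0.519,"wz":-0.677},{"dx":-0.591,"dy":-0.569,"dz":0.455,"wx":-0.247,"wy":-0.519,"wz":-0.677},{"dx":-0.591,"dy":-0.569,"dz":0.455,"wx":-0.247,"wy":-0.519,"wz":-0.677},{"dx":-0.591,"dy":-0.569,"dz":0.455,"wx":-0.247,"wy":-0.519,"wz":-0.677},{"dx":0,"dy":0,"dz":0,"wx":0,"wy":0,"wz":0}]'

```text
time_s: 2.55
eef_pos: [407.3, 315.2, 174.8]
ee_rot: [0.32, -0.194, 0.924, 0.076]
force: [-0.6, -0.0, 0.5]
grip_width: 0.996
grip_force: 0.0
```

```bash
cat >> h.py <<'E'
def wcap():
    T=cur();c=eyes.capture("wrist");W=T@np.array(c["tool_from_camera"]);c["R"]=W[:3,:3].T;c["t"]=-W[:3,:3].T@W[:3,3];return c
E
python3 - <<'E'
from h import *
c=wcap();cv2.imwrite("pics/w1.png",c["frame"]);print(cur()[:3,3])
for l in["scraper","scraper_grip","pad"]:
    for d in eyes.landmark_of("wrist",l):
        w=world(c,d["point"]);print(l,round(d["p"],2),w.round(1),np.round(pix(c,w)))
E
```

```text
[406.62839318 315.69176315 174.91495142]
scraper 0.57 [485.9 582.8  -1.3] [417. 191.]
scraper 0.56 [521.3 371.8   1.5] [256. 168.]
scraper_grip 0.87 [494.9 347.1  75.7] [245. 206.]
scraper_grip 0.85 [532.8 612.7  92.1] [428. 277.]
scraper_grip 0.77 [347.4 282.2  70.9] [237.   2.]
pad 0.9 [529.9 363.6  -2.8] [246. 168.]
pad 0.84 [331.1 441.   -4.3] [445.  31.]
```

View pics/w1.png

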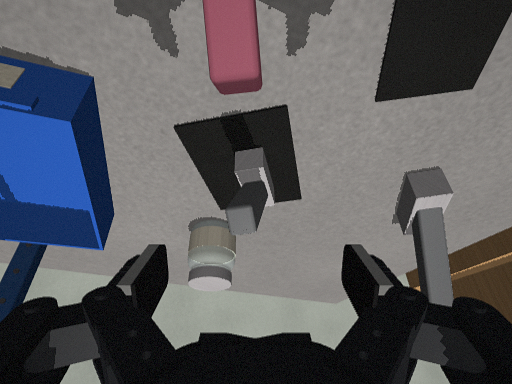

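```bash
cat >> h.py <<'E'
from scipy.optimize import minimize
def boxpts(x,y,z): return np.array([[a,b,c] for a in x for b in y for c in z],float)
g=np.array([-np.sin(np.radians(40)),0,np.cos(np.radians(40))]);gx=np.array([g[2],0,-g[0]])
GRIP=np.array([[0,0,28]+u*g+a*gx+[0,b,0] for u in(0,98) for a in(-12,12) for b in(-11,11)])
SCR=[boxpts((-35,35),(-15,15),(0,28)),GRIP]
def sil(c,parts,x,y,z,yaw):
    m=np.zeros((384,512),np.uint8);R=Ro.from_euler("z",yaw).as_matrix()
    for P in parts:
        q=np.array([pix(c,R@p+[x,y,z]) for p in P]);cv2.fillConvexPoly(m,cv2.convexHull((q*16).astype(np.int32)),1,shift=4)
    return m>0
def fit(cm,parts,z,x0):
    def f(p):
        s=0
        for c,m in cm:
            a=sil(c,parts,p[0]*10,p[1]*10,z,p[2]/5);s-=(a&m).sum()/max(1,(a|m).sum())
        return s
    r=minimize(f,[x0[0]/10,x0[1]/10,x0[2]*5],method="Nelder-Mead",options=dict(initial_simplex=np.array([x0[0]/10,x0[1]/10,x0[2]*5])+np.array([[0,0,0],[1,0,0],[0,1,0],[0,0,.8]]),xatol=.005,fatol=1e-4))
    return r.x*[10,10,.2],-r.fun
def mask(cam,c,l,X):
    u=np.array(pix(c,X));best=None
    for d in eyes.cut_out(cam,l):
        v,w=np.nonzero(d["mask"])
        if len(v)>20:
            e=np.hypot(w.mean()-u[0],v.mean()-u[1])
            if best is None or e<best[0]: best=(e,d["mask"])
    return best[1]
E
python3 - <<'E'
from h import *
c=wcap();m=mask("wrist",c,"scraper",[515,360,30]);print(m.sum())
print("w",fit([(c,m)],SCR,4,[523,368,.45]))
p=mask("wrist",c,"pad",[526,364,4])|m
t=eyes.capture("top");mt=mask("top",t,"scraper",[515,360,30]);print(mt.sum())
print("t",fit([(t,mt)],SCR,4,[523,368,.45]))
print("both",fit([(c,m),(t,mt)],SCR,4,[523,368,.45]))
pt=mask("top",t,"pad",[526,364,4])|mt
print("pad w",fit([(c,p)],[boxpts((-75,75),(-55,55),(0,4))],0,[526,364,.45]))
print("pad t",fit([(t,pt)],[boxpts((-75,75),(-55,55),(0,4))],0,[526,364,.45]))
bm=mask("top",t,"bin",[590,145,30])
print("bin",fit([(t,bm)],[boxpts((-110,110),(-70,70),(0,55))],0,[590,145,.1]),bm.sum())
pm=mask("top",t,"plate",[610,-25,70]);print(pm.sum())
cv2.imwrite("pics/pm.png",np.vstack([pm,bm])*255)
print("plate",fit([(t,pm)],[boxpts((-111,111),(-120,120),(63,87))],0,[610,-25,.1]))
E
```

```text
2878
w (array([522.02690768, 370.45191276,   0.59710836]), np.float64(0.9058451816745655))
30
t (array([5.23e+02, 3.68e+02, 4.50e-01]), np.float64(-0.0))
both (array([522.02690768, 370.45191276,   0.59710836]), np.float64(0.9058451816745655))
pad w (array([525.4005324 , 362.52456914,   0.63628441]), np.float64(0.8910891089108911))
pad t (array([524.63029866, 362.05056243,   0.65407044]), np.float64(0.7423756019261637))
bin (array([5.85767756e+02, 1.48057607e+02, 8.84329030e-02]), np.float64(0.7627118644067796)) 1845
3410
plate (array([ 6.11790674e+02, -2.44881019e+01,  1.10001061e-01]), np.float64(0.8017403574788335))[ WARN:0@4.863] global loadsave.cpp:1063 imwrite_ Unsupported depth image for selected encoder is fallbacked to CV_8U.
```

The crop shows the grey scraper on the black pad at (250,185), gripper clear of it. The pink block is at (235,45), the larger grey one at (425,210). The choice holds.

```bash
python3 - <<'E'
from h import *
R=rot(.59,.7);G=np.array([490,348,79])
B=plan(cur(),mat(G-66*R[:,2],R),5)
plan(B,mat(G-6*R[:,2],R),4)
E
```

```text
5 rows of {'dx': np.float64(-0.059), 'dy': np.float64(-0.128), 'dz': np.float64(0.517), 'wx': np.float64(-0.179), 'wy': np.float64(-0.053), 'wz': np.float64(-0.27)}
4 rows of {'dx': np.float64(0.0), 'dy': np.float64(-0.0), 'dz': np.float64(0.6), 'wx': np.float64(0.0), 'wy': np.float64(-0.0), 'wz': np.float64(0.0)}
```

step_arm --increments '[{"dx":-0.059,"dy":-0.128,"dz":0.517,"wx":-0.179,"wy":-0.053,"wz":-0.27},{"dx":-0.059,"dy":-0.128,"dz":0.517,"wx":-0.179,"wy":-0.053,"wz":-0.27},{"dx":-0.059,"dy":-0.128,"dz":0.517,"wx":-0.179,"wy":-0.053,"wz":-0.27},{"dx":-0.059,"dy":-0.128,"dz":0.517,"wx":-0.179,"wy":-0.053,"wz":-0.27},{"dx":-0.059,"dy":-0.128,"dz":0.517,"wx":-0.179,"wy":-0.053,"wz":-0.27}]'

```text
time_s: 3.65
eef_pos: [449.6, 323.5, 133.9]
ee_rot: [0.327, -0.266, 0.902, 0.098]
force: [-1.0, 0.9, 0.0]
grip_width: 0.999
grip_force: 0.0
```

step_arm --increments '[{"dx":0,"dy":0,"dz":0.6,"wx":0,"wy":0,"wz":0},{"dx":0,"dy":0,"dz":0.6,"wx":0,"wy":0,"wz":0},{"dx":0,"dy":0,"dz":0.6,"wx":0,"wy":0,"wz":0},{"dx":0,"dy":0,"dz":0.6,"wx":0,"wy":0,"wz":0},{"dx":0,"dy":0,"dz":0,"wx":0,"wy":0,"wz":0}]'

```text
time_s: 4.15
eef_pos: [483.2, 347.4, 92.1]
ee_rot: [0.322, -0.265, 0.904, 0.096]
force: [0.1, 0.1, 0.9]
grip_width: 0.994
grip_force: 0.0
```

```bash
python3 - <<'E'
from h import *
R=rot(.59,.7);G=np.array([490,348,79]);T=cur();print(T[:3,3],G-6*R[:,2],np.degrees(Ro.from_matrix(T[:3,:3].T@R).as_rotvec()))
c=wcap();m=mask("wrist",c,"scraper",[515,360,30]);print(m.sum(),fit([(c,m)],SCR,4,[522,370,.6]))
print([world(c,d["point"]).round(1) for d in eyes.landmark_of("wrist","scraper_grip")])
E
```

```text
[483.216937   347.40883948  92.08623272] [486.7881599  345.84949433  83.58905312] [-0.58880966 -0.84730211 -0.92529002]
8834 (array([524.01714911, 372.04958772,   0.62284914]), np.float64(0.9085655314757481))
[array([493.2, 350.9,  79.3])]
```

```bash
python3 - <<'E'
from h import *
R=rot(.60,.7);G=np.array([491,349,79]);T=cur();print(T[:3,3]);plan(T,mat(G-6*R[:,2],R),2)
E
```

```text
[482.54559754 347.04467589  93.26682583]
2 rows of {'dx': np.float64(0.057), 'dy': np.float64(-0.062), 'dz': np.float64(0.204), 'wx': np.float64(-0.08), 'wy': np.float64(-0.065), 'wz': np.float64(-0.113)}
```

step_arm --increments '[{"dx":0.05,"dy":-0.06,"dz":0.2,"wx":-0.08,"wy":-0.065,"wz":-0.11},{"dx":0.05,"dy":-0.06,"dz":0.2,"wx":-0.08,"wy":-0.065,"wz":-0.11},{"dx":0,"dy":0,"dz":0,"wx":0,"wy":0,"wz":0}]'

```text
time_s: 4.6
eef_pos: [491.4, 351.5, 91.6]
ee_rot: [0.322, -0.277, 0.9, 0.098]
force: [0.1, -0.3, -0.3]
grip_width: 1.0
grip_force: 0.0
```

step_arm --increments '[{"dx":0,"dy":0,"dz":0,"wx":0,"wy":0,"wz":0},{"dx":0,"dy":0,"dz":0,"wx":0,"wy":0,"wz":0},{"dx":0,"dy":0,"dz":0,"wx":0,"wy":0,"wz":0},{"dx":0,"dy":0,"dz":0,"wx":0,"wy":0,"wz":0},{"dx":0,"dy":0,"dz":0,"wx":0,"wy":0,"wz":0}]' --fingers 0 --squeeze 100

```text
time_s: 5.1
eef_pos: [490.8, 351.4, 91.5]
ee_rot: [0.322, -0.277, 0.9, 0.098]
force: [-0.8, -1.0, 1.8]
grip_width: 0.242
grip_force: 96.8
```

```bash
python3 - <<'E'
from h import *
T=cur();s=ctrl.sense();print(T[:3,3],s["grip_width"]*85.4,s["grip_force"],np.degrees(Ro.from_matrix(T[:3,:3].T@rot(.6,.7)).as_rotvec()))
# pose of scraper in tool, from fit
c=wcap();m=mask("wrist",c,"scraper",[515,360,30]);f=fit([(c,m)],SCR,4,[522,370,.6]);print(f)
p=f[0];S=mat([p[0],p[1],4],Ro.from_euler("z",p[2]).as_matrix());D=np.linalg.inv(T)@S;print(D.round(3).tolist())
D0=np.linalg.inv(mat(np.array([-40,0,75])-6*rot(0,.7)[:,2],rot(0,.7)));print(D0.round(3).tolist())
E
```

```text
[490.79932395 351.4178438   91.45078503] 20.682128488754856 96.76045554690063 [-0.23436151 -0.80198632 -0.12684744]
(array([522. , 370. ,   0.6]), np.float64(-0.0))
[[-0.774, 0.002, -0.633, 27.346], [0.004, 1.0, -0.002, -1.973], [0.633, -0.004, -0.774, 90.635], [0.0, 0.0, 0.0, 1.0]]
[[-0.765, -0.0, -0.644, 17.723], [0.0, 1.0, 0.0, 0.0], [0.644, -0.0, -0.765, 89.132], [0.0, 0.0, 0.0, 1.0]]
```

step_arm --increments '[{"dx":0,"dy":0,"dz":0,"wx":0,"wy":0,"wz":0},{"dx":0,"dy":0,"dz":0,"wx":0,"wy":0,"wz":0},{"dx":0,"dy":0,"dz":0,"wx":0,"wy":0,"wz":0}]' --fingers 60

```text
time_s: 5.5
eef_pos: [490.7, 351.5, 91.2]
ee_rot: [0.322, -0.277, 0.9, 0.098]
force: [0.1, -0.3, 0.6]
grip_width: 0.703
grip_force: 0.0
```

step_arm --increments '[{"dx":0.2,"dy":0,"dz":0,"wx":0,"wy":0,"wz":0},{"dx":0.2,"dy":0,"dz":0,"wx":0,"wy":0,"wz":0},{"dx":0,"dy":0,"dz":0,"wx":0,"wy":0,"wz":0}]'

```text
time_s: 5.8
eef_pos: [485.2, 349.3, 88.6]
ee_rot: [0.318, -0.277, 0.902, 0.096]
force: [0.3, -0.4, 0.2]
grip_width: 0.702
grip_force: 0.0
```

```bash
python3 - <<'E'
from h import *
c=wcap();m=mask("wrist",c,"scraper",[515,360,30]);f=fit([(c,m)],SCR,4,[522,370,.6]);print(m.sum(),f)
T=cur();p=f[0];S=mat([p[0],p[1],4],Ro.from_euler("z",p[2]).as_matrix());D=np.linalg.inv(T)@S;print(T[:3,3],D.round(3).tolist())
print([world(c,d["point"]).round(1) for d in eyes.landmark_of("wrist","scraper_grip")])
E
```

```text
9478 (array([524.29913531, 372.65773768,   0.62360847]), np.float64(0.9134857585739198))
[485.57368199 349.35892386  88.82861355] [[-0.778, 0.021, -0.628, 18.095], [0.029, 1.0, -0.003, -2.138], [0.627, -0.021, -0.779, 94.374], [0.0, 0.0, 0.0, 1.0]]
[]
```

step_arm --increments '[{"dx":0,"dy":0,"dz":0,"wx":0,"wy":0,"wz":0},{"dx":0,"dy":0,"dz":0,"wx":0,"wy":0,"wz":0},{"dx":0,"dy":0,"dz":0,"wx":0,"wy":0,"wz":0},{"dx":0,"dy":0,"dz":0,"wx":0,"wy":0,"wz":0}]' --fingers 0 --squeeze 110

```text
time_s: 6.35
eef_pos: [485.7, 349.4, 89.0]
ee_rot: [0.319, -0.276, 0.902, 0.096]
force: [-0.7, -1.5, 2.4]
grip_width: 0.246
grip_force: 107.1
```

step_arm --increments '[{"dx":-0.5,"dy":0,"dz":-0.62,"wx":0,"wy":0,"wz":0},{"dx":-0.64,"dy":0,"dz":-0.77,"wx":0,"wy":0,"wz":0},{"dx":-0.64,"dy":0,"dz":-0.77,"wx":0,"wy":0,"wz":0},{"dx":-0.64,"dy":0,"dz":-0.77,"wx":0,"wy":0,"wz":0},{"dx":-0.64,"dy":0,"dz":-0.77,"wx":0,"wy":0,"wz":0}]'

```text
time_s: 6.85
eef_pos: [485.9, 350.5, 203.4]
ee_rot: [0.317, -0.277, 0.902, 0.097]
force: [0.2, -0.7, -3.3]
grip_width: 0.244
grip_force: 107.8
```

```bash
python3 - <<'E'
from h import *
A=cur();print(A[:3,3])
R=rot(-.2,.678);plan(A,mat([480,150,270],R),12)
E
```

```text
[485.88916595 350.45226247 203.37993049]
12 rows of {'dx': np.float64(-0.001), 'dy': np.float64(-0.663), 'dz': np.float64(-0.283), 'wx': np.float64(0.396), 'wy': np.float64(-0.001), 'wz': np.float64(0.494)}
```

step_arm --increments '[{"dx":0,"dy":-0.66,"dz":-0.28,"wx":0.4,"wy":0,"wz":0.49},{"dx":0,"dy":-0.66,"dz":-0.28,"wx":0.4,"wy":0,"wz":0.49},{"dx":0,"dy":-0.66,"dz":-0.28,"wx":0.4,"wy":0,"wz":0.49},{"dx":0,"dy":-0.66,"dz":-0.28,"wx":0.4,"wy":0,"wz":0.49}]'

```text
time_s: 7.25
eef_pos: [501.9, 283.7, 224.4]
ee_rot: [0.328, -0.154, 0.931, 0.053]
force: [-0.1, -0.2, -3.2]
grip_width: 0.244
grip_force: 108.0
```

step_arm --increments '[{"dx":0,"dy":-0.66,"dz":-0.28,"wx":0.4,"wy":0,"wz":0.49},{"dx":0,"dy":-0.66,"dz":-0.28,"wx":0.4,"wy":0,"wz":0.49},{"dx":0,"dy":-0.66,"dz":-0.28,"wx":0.4,"wy":0,"wz":0.49},{"dx":0,"dy":-0.66,"dz":-0.28,"wx":0.4,"wy":0,"wz":0.49}]'

```text
time_s: 7.65
eef_pos: [499.8, 215.6, 246.4]
ee_rot: [0.332, -0.03, 0.943, 0.008]
force: [-0.0, -1.1, -4.6]
grip_width: 0.245
grip_force: 107.9
```

step_arm --increments '[{"dx":0,"dy":-0.66,"dz":-0.28,"wx":0.4,"wy":0,"wz":0.49},{"dx":0,"dy":-0.66,"dz":-0.28,"wx":0.4,"wy":0,"wz":0.49},{"dx":0,"dy":-0.66,"dz":-0.28,"wx":0.4,"wy":0,"wz":0.49},{"dx":0,"dy":-0.66,"dz":-0.28,"wx":0.4,"wy":0,"wz":0.49},{"dx":0,"dy":0,"dz":0,"wx":0,"wy":0,"wz":0}]'

```text
time_s: 8.15
eef_pos: [480.0, 150.8, 269.2]
ee_rot: [0.332, 0.094, 0.938, -0.036]
force: [-0.1, 0.7, -4.3]
grip_width: 0.245
grip_force: 108.1
```

```bash
python3 - <<'E'
from h import *
print(cur()[:3,3])
c=wcap();cv2.imwrite("pics/w2.png",cv2.resize(c["frame"],(800,600),interpolation=cv2.INTER_CUBIC))
np.savez("w2.npz",f=c["frame"],R=c["R"],t=c["t"],fx=c["fx"],fy=c["fy"],cx=c["cx"],cy=c["cy"])
for l in["plate","riser","bin","case","head","chip1","chip2","scraper"]:
    for d in eyes.landmark_of("wrist",l):
        w=world(c,d["point"]);print(l,round(d["p"],2),w.round(),np.round(pix(c,w)))
E
```

```text
[479.99946996 150.78232628 269.16668187]
plate 0.6 [614. -25.  -4.] [153. 131.]
plate 0.16 [668.  42.  73.] [205. 190.]
riser 0.54 [683. 375.  -2.] [442. 125.]
bin 0.84 [594. 146.  -1.] [269. 101.]
bin 0.58 [681. 374.  -3.] [442. 124.]
head 0.81 [614.  -0.  73.] [159. 170.]
chip1 0.75 [664.  47.  73.] [208. 188.]
chip1 0.72 [544.   4.  70.] [134. 126.]
chip1 0.59 [661.  -6.  76.] [171. 193.]
chip1 0.53 [551. -95.  74.] [ 58. 146.]
chip1 0.44 [689. -67.  70.] [141. 205.]
chip2 0.75 [664.  47.  73.] [208. 188.]
chip2 0.72 [544.   4.  70.] [134. 126.]
chip2 0.59 [661.  -6.  76.] [171. 193.]
chip2 0.53 [551. -95.  74.] [ 58. 146.]
chip2 0.44 [689. -67.  70.] [141. 205.]
scraper 0.73 [520. 141. 180.] [252. 177.]
scraper 0.55 [666.  43.  72.] [206. 189.]
```

View pics/w2.png

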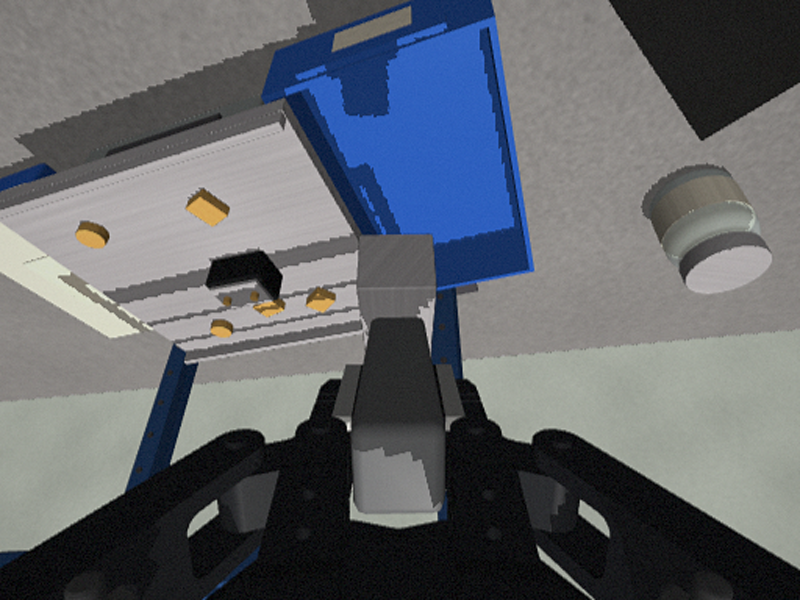

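All five chips are visible in the full-frame pixels of this view:
- Under the riser: (208,188), (171,193) and (141,205).
- On the near side: (134,126) and (58,146).

The head is at (159,170). Two lanes cover all five chips, near at u=-62 and far at u=+62.

```bash
cat >> h.py <<'E'
PL=mat([611.5,-24.5,0],Ro.from_euler("z",.108).as_matrix()); YAW=.108
def tcp(u,v,h,yaw=YAW,tilt=.678):
    p=(PL@[u,v,h,1])[:3]; return mat(p+[-45*np.cos(yaw),-45*np.sin(yaw),84.8],rot(yaw,tilt))
def where():
    T=cur();z=T[:3,2];yaw=np.arctan2(z[1],z[0]);p=T[:3,3]+[45*np.cos(yaw),45*np.sin(yaw),-84.8];q=np.linalg.inv(PL)@np.r_[p,1]
    s=ctrl.sense();print("uvh",q[:3].round(1),"yaw,tilt",round(yaw,3),round(float(np.arccos(-z[2])),3),"F",np.round(s["force"],1),"t",s["time_s"]);return T
E
python3 - <<'E'
from h import *
c=dict(np.load("w2.npz"));f=c.pop("f")
for P in([-111,120,87],[-105,120,75],[-111,-120,87],[111,120,87],[105,-120,75],[105,120,75]): print(P,np.round(pix(c,(PL@np.r_[P,1])[:3])*np.array(1.5625)))
A=where();B=plan(A,tcp(-62,-100,120),14);plan(B,tcp(-62,-100,78),4)
E
```

```text
[-111, 120, 87] [279. 121.]
[-105, 120, 75] [287. 117.]
[-111, -120, 87] [-35. 216.]
[111, 120, 87] [401. 327.]
[105, -120, 75] [182. 351.]
[105, 120, 75] [399. 313.]
uvh [-68.2 175.4 184.5] yaw,tilt -0.205 0.681 F [-0.2  0.5 -3.6] t 8.6
14 rows of {'dx': np.float64(0.003), 'dy': np.float64(-0.816), 'dz': np.float64(0.237), 'wx': np.float64(-0.134), 'wy': np.float64(0.002), 'wz': np.float64(-0.161)}
4 rows of {'dx': np.float64(0.263), 'dy': np.float64(0.0), 'dz': np.float64(0.327), 'wx': np.float64(0.0), 'wy': np.float64(0.0), 'wz': np.float64(0.0)}
```

step_arm --increments '[{"dx":0,"dy":-0.816,"dz":0.237,"wx":-0.134,"wy":0,"wz":-0.161},{"dx":0,"dy":-0.816,"dz":0.237,"wx":-0.134,"wy":0,"wz":-0.161},{"dx":0,"dy":-0.816,"dz":0.237,"wx":-0.134,"wy":0,"wz":-0.161},{"dx":0,"dy":-0.816,"dz":0.237,"wx":-0.134,"wy":0,"wz":-0.161},{"dx":0,"dy":-0.816,"dz":0.237,"wx":-0.134,"wy":0,"wz":-0.161}]'

```text
time_s: 9.1
eef_pos: [483.3, 47.0, 246.8]
ee_rot: [0.334, 0.041, 0.942, -0.017]
force: [0.1, 0.6, -4.6]
grip_width: 0.24
grip_force: 108.8
```

step_arm --increments '[{"dx":0,"dy":-0.816,"dz":0.237,"wx":-0.134,"wy":0,"wz":-0.161},{"dx":0,"dy":-0.816,"dz":0.237,"wx":-0.134,"wy":0,"wz":-0.161},{"dx":0,"dy":-0.816,"dz":0.237,"wx":-0.134,"wy":0,"wz":-0.161},{"dx":0,"dy":-0.816,"dz":0.237,"wx":-0.134,"wy":0,"wz":-0.161},{"dx":0,"dy":-0.816,"dz":0.237,"wx":-0.134,"wy":0,"wz":-0.161}]'

```text
time_s: 9.6
eef_pos: [497.4, -56.0, 224.1]
ee_rot: [0.334, -0.01, 0.942, 0.002]
force: [0.4, 0.2, -3.1]
grip_width: 0.244
grip_force: 108.8
```

step_arm --increments '[{"dx":0,"dy":-0.816,"dz":0.237,"wx":-0.134,"wy":0,"wz":-0.161},{"dx":0,"dy":-0.816,"dz":0.237,"wx":-0.134,"wy":0,"wz":-0.161},{"dx":0,"dy":-0.816,"dz":0.237,"wx":-0.134,"wy":0,"wz":-0.161},{"dx":0,"dy":-0.816,"dz":0.237,"wx":-0.134,"wy":0,"wz":-0.161},{"dx":0,"dy":0,"dz":0,"wx":0,"wy":0,"wz":0}]'

```text
time_s: 10.1
eef_pos: [521.5, -134.7, 212.4]
ee_rot: [0.328, -0.047, 0.943, 0.015]
force: [0.3, -0.9, -3.7]
grip_width: 0.242
grip_force: 108.9
```

```bash
python3 - <<'E'
from h import *
A=where();plan(A,tcp(-62,-100,78),5)
c=wcap();print([world(c,d["point"]).round(1) for d in eyes.landmark_of("wrist","scraper")], (PL@[-62,-100,120,1]).round())
E
```

```text
uvh [ -56.4 -100.4  127.6] yaw,tilt 0.096 0.67 F [ 0.3 -0.9 -3.7] t 10.1
5 rows of {'dx': np.float64(0.283), 'dy': np.float64(-0.001), 'dz': np.float64(0.282), 'wx': np.float64(-0.015), 'wy': np.float64(-0.015), 'wz': np.float64(-0.01)}
[array([ 562.4, -130. ,  124.5])] [ 561. -131.  120.    1.]
```

step_arm --increments '[{"dx":0.28,"dy":0,"dz":0.28,"wx":-0.01,"wy":-0.01,"wz":-0.01},{"dx":0.28,"dy":0,"dz":0.28,"wx":-0.01,"wy":-0.01,"wz":-0.01},{"dx":0.28,"dy":0,"dz":0.28,"wx":-0.01,"wy":-0.01,"wz":-0.01},{"dx":0.28,"dy":0,"dz":0.28,"wx":-0.01,"wy":-0.01,"wz":-0.01},{"dx":0,"dy":0,"dz":0,"wx":0,"wy":0,"wz":0}]'

```text
time_s: 10.7
eef_pos: [524.8, -124.2, 186.2]
ee_rot: [0.317, -0.044, 0.947, 0.016]
force: [-0.0, -0.0, -2.1]
grip_width: 0.245
grip_force: 108.9
```

```bash
python3 - <<'E'
from h import *
A=where();plan(A,tcp(-62,-100,78),2);print(cur()[:3,3]);ctrl
c=wcap();where();print([(np.linalg.inv(PL)@np.r_[world(c,d["point"]),1]).round(1) for d in eyes.landmark_of("wrist","chip1")])
E
```

```text
uvh [-51.9 -90.3 101.4] yaw,tilt 0.095 0.646 F [-0.  -0.  -2.1] t 10.7
2 rows of {'dx': np.float64(0.442), 'dy': np.float64(-0.208), 'dz': np.float64(0.25), 'wx': np.float64(-0.037), 'wy': np.float64(-0.155), 'wz': np.float64(-0.06)}
[ 524.79652166 -124.17443458  186.19665161]
uvh [-51.8 -90.7 102. ] yaw,tilt 0.094 0.646 F [ 0.4 -0.7 -4. ] t 10.75
[array([-63.5, -61.9,  74.3,   1. ]), array([63.5, 61.1, 72.9,  1. ]), array([-63.2,  35.7,  68.3,   1. ]), array([ 71.8, -49.4,  71.6,   1. ]), array([54.9, 15.1, 75. ,  1. ])]
```

```bash
python3 - <<'E'
from h import *
s=ctrl.sense();print(np.round(s["joints"],3),np.round(s["dq"],3),np.round(s["tau"],1))
E
```

```text
[-0.629  0.208  1.974  0.791  0.596 -2.88 ] [-0.005 -0.007 -0.005 -0.     0.001  0.   ] [  0.2 -33.9 -23.5   1.3  -0.6  -0. ]
```

```bash
python3 - <<'E'
from h import *
s=ctrl.sense();q=s["joints"];T=cur()
def m(q,s4,s5): return (Ro.from_euler("z",q[0])*Ro.from_euler("y",q[1]+q[2])*Ro.from_euler("z",s4*q[3])*Ro.from_euler("y",s5*q[4])*Ro.from_euler("z",q[5]+np.pi/2)).as_matrix()
def m2(q,s4): return (Ro.from_euler("z",q[0])*Ro.from_euler("y",q[1]+q[2]+q[3])*Ro.from_euler("x",0)*Ro.from_euler("y",q[4])*Ro.from_euler("z",q[5]+np.pi/2)).as_matrix()
print(T[:3,:3].round(3))
for a in(1,-1):
  print(m(q,a,1).round(3))
# UR-like: j4 pitch with j5 about perpendicular axis
for a in(1,-1):
  for b in (1,-1):
    print(a,b,(Ro.from_euler("z",q[0])*Ro.from_euler("y",q[1]+q[2]+q[3]+a*np.pi/2)*Ro.from_euler("z",b*q[4])*Ro.from_euler("y",np.pi/2)*Ro.from_euler("z",q[5])).as_matrix().round(2)[:,2])
E
```

```text
[[-0.794 -0.093  0.6  ]
 [-0.074  0.996  0.056]
 [-0.603  0.001 -0.798]]
[[-0.794 -0.093  0.6  ]
 [-0.074  0.996  0.056]
 [-0.603  0.001 -0.798]]
[[-0.337 -0.932  0.131]
 [-0.783  0.201 -0.588]
 [ 0.522 -0.301 -0.798]]
1 1 [0.22 0.54 0.82]
1 -1 [-0.44 -0.37  0.82]
-1 1 [ 0.44  0.37 -0.82]
-1 -1 [-0.22 -0.54 -0.82]
```

step_arm --increments '[{"dx":-0.6,"dy":0,"dz":-0.7,"wx":0,"wy":0,"wz":0},{"dx":-0.6,"dy":0,"dz":-0.7,"wx":0,"wy":0,"wz":0},{"dx":-0.6,"dy":0,"dz":-0.7,"wx":0,"wy":0,"wz":0},{"dx":0,"dy":0,"dz":0,"wx":0,"wy":0,"wz":0}]'

```text
time_s: 11.2
eef_pos: [530.2, -125.2, 259.6]
ee_rot: [0.32, -0.044, 0.946, 0.013]
force: [0.2, -0.1, -4.1]
grip_width: 0.247
grip_force: 109.3
```

```bash
cat >> h.py <<'E'
def log():
    s=ctrl.sense();open("log.txt","a").write(json.dumps([list(map(float,s["joints"])),list(map(float,s["eef_pos"]))])+"\n");print(np.round(s["joints"],2))
E
python3 -c "
from h import *
log();where()"
```

```text
[-0.62  0.11  1.87  0.63  0.74 -2.67]
uvh [-46.7 -92.3 174.8] yaw,tilt 0.088 0.652 F [ 0.2 -0.1 -4.1] t 11.2
```

step_arm --increments '[{"dx":0,"dy":0.9,"dz":0,"wx":0,"wy":0,"wz":0},{"dx":0,"dy":0.9,"dz":0,"wx":0,"wy":0,"wz":0},{"dx":0,"dy":0.9,"dz":0,"wx":0,"wy":0,"wz":0},{"dx":0,"dy":0.9,"dz":0,"wx":0,"wy":0,"wz":0},{"dx":0,"dy":0.9,"dz":0,"wx":0,"wy":0,"wz":0}]'

```text
time_s: 11.7
eef_pos: [518.1, -11.5, 254.9]
ee_rot: [0.317, -0.044, 0.947, 0.015]
force: [-0.6, -0.1, -3.9]
grip_width: 0.243
grip_force: 109.0
```

```bash
python3 -c "
from h import *
log();where()"
```

```text
[-0.37  0.04  1.96  0.5   0.61 -2.37]
uvh [-46.4  22.4 170.1] yaw,tilt 0.095 0.645 F [-0.6 -0.1 -3.9] t 11.7
```

step_arm --increments '[{"dx":0.64,"dy":0,"dz":-0.5,"wx":0,"wy":0.5,"wz":0},{"dx":0.64,"dy":0,"dz":-0.5,"wx":0,"wy":0.5,"wz":0},{"dx":0.64,"dy":0,"dz":-0.5,"wx":0,"wy":0.5,"wz":0},{"dx":0.64,"dy":0,"dz":-0.5,"wx":0,"wy":0.5,"wz":0},{"dx":0,"dy":0,"dz":0,"wx":0,"wy":0,"wz":0}]'

```text
time_s: 12.2
eef_pos: [437.5, -19.8, 263.6]
ee_rot: [0.216, -0.045, 0.975, 0.011]
force: [0.9, -0.5, -3.5]
grip_width: 0.243
grip_force: 109.5
```

```bash
cat > kin.py <<'E'
from h import *
from scipy.optimize import least_squares
def Rm(q): return (Ro.from_euler("z",q[0])*Ro.from_euler("y",q[1]+q[2])*Ro.from_euler("z",q[3])*Ro.from_euler("y",q[4])*Ro.from_euler("z",q[5]+np.pi/2)).as_matrix()
def fk(q,P):
    a1,d1,L2,L3,a3,dl,L6=P;b=q[1]+q[2];R=Rm(q)
    return Ro.from_euler("z",q[0]).apply([a1+L2*np.sin(q[1])+L3*np.sin(b)+a3*np.cos(b),dl,d1+L2*np.cos(q[1])+L3*np.cos(b)-a3*np.sin(b)])+L6*R[:,2],R
D=[json.loads(l) for l in open("log.txt")]+[[[0.91,0.313,1.498,0,1.331,-0.223],[222.586,475.486,256.294]],[[-0.629,0.208,1.974,0.791,0.596,-2.88],[524.79,-124.17,186.2]]]
pri=np.array([0,200,350,350,0,116,200])
r=least_squares(lambda P:np.r_[np.concatenate([fk(q,P)[0]-p for q,p in D]),(P-pri)*.003],pri)
PP=r.x
LO=np.array([-2.94,-.97,.19,-1.23,.02,-2.88]);HI=np.array([2.94,2.17,2.56,4.37,3.11,2.88])
def ik(T,q0):
    f=lambda q:np.r_[(fk(q,PP)[0]-T[:3,3])/100,(Rm(q)-T[:3,:3]).ravel()]
    s=least_squares(f,q0);return s.x,np.abs(s.fun).max()
if __name__=="__main__":
    print(PP.round(1),np.abs(r.fun[:-7]).max())
E
python3 -c "
from h import *
log();where()"; python3 kin.py
```

```text
[-0.43 -0.1   2.    0.28  0.88 -2.24]
uvh [-127.5   22.8  178.8] yaw,tilt 0.095 0.437 F [ 0.9 -0.5 -3.5] t 12.2
[ -3.1 202.9 439.7 400.7  39.7 116.1 231. ] 0.12741894506933704
```

```bash
python3 - <<'E'
from kin import *
def best(T):
    o=None
    for q0 in([-.4,0,2,.5,.6,-2.3],[-.4,0,2,.5,.6,.8],[-.2,.2,2,-.5,.8,-1.5],[0,.2,1.9,2.,.5,2.5],[-.4,.2,1.9,2.5,.5,-1]):
        q,e=ik(T,q0)
        if e<1e-3:
            mg=min((q-LO).min(),(HI-q).min())
            if o is None or mg>o[0]:o=(mg,q)
    return "none" if o is None else f"{o[0]:.2f} "+str(o[1].round(2))
F=np.diag([-1,-1,1,1.])
for fl in(0,1):
  for yaw in(-.3,-.1,.108,.3):
    for u,v in((-62,-100),(-62,115),(62,-95),(62,115)):
      T=tcp(u,v,78,yaw); print("flip" if fl else "norm",yaw,u,v,best(T@F if fl else T))
E
```

```text
norm -0.3 -62 -100 0.21 [-0.5   0.21  2.06  0.57  0.23 -2.28]
norm -0.3 -62 115 0.29 [ 0.06  0.2   2.08 -0.82  0.31 -0.49]
norm -0.3 62 -95 0.28 [-0.34  0.44  1.73  0.09  0.3  -1.69]
norm -0.3 62 115 0.38 [ 0.08  0.43  1.74 -0.63  0.4  -0.68]
norm -0.1 -62 -100 0.05 [-0.6   0.21  2.06  0.9   0.39 -2.83]
norm -0.1 -62 115 0.16 [-0.04  0.16  2.13 -0.21  0.18 -1.31]
norm -0.1 62 -95 0.35 [-0.42  0.43  1.74  0.57  0.37 -2.36]
norm -0.1 62 115 0.26 [-0.    0.4   1.79 -0.22  0.28 -1.28]
norm 0.108 -62 -100 -0.22 [-0.68  0.24  2.03  0.95  0.58 -3.1 ]
norm 0.108 -62 115 0.23 [-0.16  0.15  2.15  0.73  0.25 -2.49]
norm 0.108 62 -95 0.11 [-0.49  0.45  1.71  0.78  0.53 -2.77]
norm 0.108 62 115 0.28 [-0.09  0.39  1.81  0.42  0.3  -2.13]
norm 0.3 -62 -100 -0.14 [-0.74  0.28  1.97  0.93  0.74  3.02]
norm 0.3 -62 115 -0.06 [-0.26  0.15  2.14  0.96  0.42 -2.94]
norm 0.3 62 -95 -0.11 [-0.54  0.48  1.66  0.83  0.69 -2.99]
norm 0.3 62 115 0.24 [-0.16  0.39  1.8   0.74  0.42 -2.64]
flip -0.3 -62 -100 0.21 [-0.5   0.21  2.06  0.57  0.23  0.86]
flip -0.3 -62 115 0.23 [ 0.06  0.2   2.08 -0.82  0.31  2.65]
flip -0.3 62 -95 0.28 [-0.34  0.44  1.73  0.09  0.3   1.45]
flip -0.3 62 115 0.38 [ 0.08  0.43  1.74 -0.63  0.4   2.46]
flip -0.1 -62 -100 0.37 [-0.6   0.21  2.06  0.9   0.39  0.31]
flip -0.1 -62 115 0.16 [-0.04  0.16  2.13 -0.21  0.18  1.83]
flip -0.1 62 -95 0.35 [-0.42  0.43  1.74  0.57  0.37  0.78]
flip -0.1 62 115 0.26 [-0.    0.4   1.79 -0.22  0.28  1.86]
flip 0.108 -62 -100 0.53 [-0.68  0.24  2.03  0.95  0.58  0.04]
flip 0.108 -62 115 0.23 [-0.16  0.15  2.15  0.73  0.25  0.65]
flip 0.108 62 -95 0.51 [-0.49  0.45  1.71  0.78  0.53  0.38]
flip 0.108 62 115 0.28 [-0.09  0.39  1.81  0.42  0.3   1.01]
flip 0.3 -62 -100 0.59 [-0.74  0.28  1.97  0.93  0.74 -0.13]
flip 0.3 -62 115 0.40 [-0.26  0.15  2.14  0.96  0.42  0.2 ]
flip 0.3 62 -95 0.67 [-0.54  0.48  1.66  0.83  0.69  0.15]
flip 0.3 62 115 0.40 [-0.16  0.39  1.8   0.74  0.42  0.51]
```

```bash
cat >> kin.py <<'E'
def go(A,B,N,q,pr=True):
    plan(A,B,N);E=np.real(logm(np.linalg.inv(A)@B));w=9
    for i in range(1,6):
        q,e=ik(A@expm(E*i/5),q);w=min(w,(q-LO).min(),(HI-q).min()) if e<1e-3 else -9
    print("  margin %.2f"%w,q.round(2));return B,q
E
python3 - <<'E'
from kin import *
A=where();q=np.array(ctrl.sense()["joints"])
B,q=go(A,tcp(-62,-98,115,-.18),14,q);B,q=go(B,tcp(-62,-98,78,-.18),5,q)
B,q=go(B,tcp(-62,-20,78,.06),7,q);B,q=go(B,tcp(-62,115,78,.1),13,q)
E
```

```text
uvh [-127.5   22.8  178.8] yaw,tilt 0.095 0.437 F [ 0.9 -0.5 -3.5] t 12.2
14 rows of {'dx': np.float64(-0.105), 'dy': np.float64(-0.279), 'dz': np.float64(0.28), 'wx': np.float64(0.099), 'wy': np.float64(-0.164), 'wz': np.float64(0.158)}
  margin 0.38 [-0.55  0.14  2.03  0.63  0.4  -2.46]
5 rows of {'dx': np.float64(0.186), 'dy': np.float64(0.0), 'dz': np.float64(0.231), 'wx': np.float64(0.0), 'wy': np.float64(0.0), 'wz': np.float64(0.0)}
  margin 0.22 [-0.55  0.21  2.07  0.82  0.32 -2.66]
7 rows of {'dx': np.float64(0.063), 'dy': np.float64(0.377), 'dz': np.float64(-0.051), 'wx': np.float64(-0.205), 'wy': np.float64(-0.0), 'wz': np.float64(-0.255)}
  margin -0.04 [-0.49  0.17  2.11  0.95  0.42 -2.92]
13 rows of {'dx': np.float64(0.01), 'dy': np.float64(0.41), 'dz': np.float64(-0.008), 'wx': np.float64(-0.018), 'wy': np.float64(-0.0), 'wz': np.float64(-0.023)}
  margin 0.01 [-0.15  0.15  2.15  0.71  0.24 -2.47]
```

```bash
python3 - <<'E'
from kin import *
A=where();q=np.array(ctrl.sense()["joints"])
B,q=go(A,tcp(-62,-98,115,-.18),9,q);B,q=go(B,tcp(-62,-98,78,-.18),4,q)
B,q=go(B,tcp(-62,-20,78,-.1),6,q);B,q=go(B,tcp(-62,60,78,.03),6,q);B,q=go(B,tcp(-62,115,78,.08),5,q)
E
```

```text
uvh [-127.5   22.8  178.8] yaw,tilt 0.095 0.437 F [ 0.9 -0.5 -3.5] t 12.2
9 rows of {'dx': np.float64(-0.163), 'dy': np.float64(-0.436), 'dz': np.float64(0.433), 'wx': np.float64(0.154), 'wy': np.float64(-0.255), 'wz': np.float64(0.246)}
  margin 0.38 [-0.55  0.14  2.03  0.63  0.4  -2.46]
4 rows of {'dx': np.float64(0.232), 'dy': np.float64(0.0), 'dz': np.float64(0.288), 'wx': np.float64(0.0), 'wy': np.float64(0.0), 'wz': np.float64(0.0)}
  margin 0.22 [-0.55  0.21  2.07  0.82  0.32 -2.66]
6 rows of {'dx': np.float64(0.102), 'dy': np.float64(0.479), 'dz': np.float64(-0.082), 'wx': np.float64(-0.08), 'wy': np.float64(-0.0), 'wz': np.float64(-0.099)}
  margin 0.23 [-0.41  0.17  2.12  0.78  0.28 -2.58]
6 rows of {'dx': np.float64(0.063), 'dy': np.float64(0.488), 'dz': np.float64(-0.051), 'wx': np.float64(-0.13), 'wy': np.float64(-0.0), 'wz': np.float64(-0.161)}
  margin 0.25 [-0.27  0.15  2.15  0.78  0.27 -2.57]
5 rows of {'dx': np.float64(0.02), 'dy': np.float64(0.421), 'dz': np.float64(-0.016), 'wx': np.float64(-0.06), 'wy': np.float64(0.0), 'wz': np.float64(-0.074)}
  margin 0.21 [-0.14  0.15  2.15  0.66  0.23 -2.39]
```

step_arm --increments '[{"dx":-0.163,"dy":-0.436,"dz":0.433,"wx":0.154,"wy":-0.255,"wz":0.246},{"dx":-0.163,"dy":-0.436,"dz":0.433,"wx":0.154,"wy":-0.255,"wz":0.246},{"dx":-0.163,"dy":-0.436,"dz":0.433,"wx":0.154,"wy":-0.255,"wz":0.246},{"dx":-0.163,"dy":-0.436,"dz":0.433,"wx":0.154,"wy":-0.255,"wz":0.246},{"dx":-0.163,"dy":-0.436,"dz":0.433,"wx":0.154,"wy":-0.255,"wz":0.246}]'

```text
time_s: 12.7
eef_pos: [483.9, -73.6, 224.7]
ee_rot: [0.282, 0.028, 0.959, -0.012]
force: [0.6, 0.6, -3.6]
grip_width: 0.246
grip_force: 109.6
```

step_arm --increments '[{"dx":-0.163,"dy":-0.436,"dz":0.433,"wx":0.154,"wy":-0.255,"wz":0.246},{"dx":-0.163,"dy":-0.436,"dz":0.433,"wx":0.154,"wy":-0.255,"wz":0.246},{"dx":-0.163,"dy":-0.436,"dz":0.433,"wx":0.154,"wy":-0.255,"wz":0.246},{"dx":-0.163,"dy":-0.436,"dz":0.433,"wx":0.154,"wy":-0.255,"wz":0.246},{"dx":0,"dy":0,"dz":0,"wx":0,"wy":0,"wz":0}]'

```text
time_s: 13.2
eef_pos: [516.8, -121.4, 198.2]
ee_rot: [0.331, 0.086, 0.939, -0.03]
force: [0.3, 0.3, -4.4]
grip_width: 0.242
grip_force: 109.7
```

```bash
python3 - <<'E'
from kin import *
A=where();q=np.array(ctrl.sense()["joints"]);B,q=go(A,tcp(-62,-98,79,-.18),4,q)
E
```

```text
uvh [-61.4 -98.9 113.4] yaw,tilt -0.181 0.677 F [ 0.3  0.3 -4.4] t 13.2
4 rows of {'dx': np.float64(0.222), 'dy': np.float64(0.007), 'dz': np.float64(0.263), 'wx': np.float64(-0.001), 'wy': np.float64(-0.002), 'wz': np.float64(-0.006)}
  margin 0.22 [-0.55  0.21  2.07  0.81  0.32 -2.66]
```

step_arm --increments '[{"dx":0.222,"dy":0,"dz":0.263,"wx":0,"wy":0,"wz":0},{"dx":0.222,"dy":0,"dz":0.263,"wx":0,"wy":0,"wz":0},{"dx":0.222,"dy":0,"dz":0.263,"wx":0,"wy":0,"wz":0},{"dx":0.222,"dy":0,"dz":0.263,"wx":0,"wy":0,"wz":0},{"dx":0,"dy":0,"dz":0,"wx":0,"wy":0,"wz":0}]'

```text
time_s: 13.7
eef_pos: [515.6, -119.9, 164.6]
ee_rot: [0.331, 0.085, 0.939, -0.029]
force: [-0.5, 0.8, -3.7]
grip_width: 0.24
grip_force: 109.8
```

```bash
python3 - <<'E'
from kin import *
A=where();q=np.array(ctrl.sense()["joints"]);A[2,3]+=0
B,q=go(A,tcp(-62,-20,78,-.1),6,q);B,q=go(B,tcp(-62,60,78,.03),6,q);B,q=go(B,tcp(-62,115,78,.08),5,q)
c=wcap();print([(np.linalg.inv(PL)@np.r_[world(c,d["point"]),1]).round(1) for l in("chip1","scraper") for d in eyes.landmark_of("wrist",l)])
cv2.imwrite("pics/w3.png",c["frame"])
E
```

```text
uvh [-62.4 -97.2  79.8] yaw,tilt -0.178 0.677 F [-0.5  0.8 -3.7] t 13.7
6 rows of {'dx': np.float64(0.106), 'dy': np.float64(0.476), 'dz': np.float64(-0.07), 'wx': np.float64(-0.078), 'wy': np.float64(-0.002), 'wz': np.float64(-0.1)}
  margin 0.24 [-0.41  0.17  2.12  0.78  0.28 -2.58]
6 rows of {'dx': np.float64(0.063), 'dy': np.float64(0.488), 'dz': np.float64(-0.051), 'wx': np.float64(-0.13), 'wy': np.float64(-0.0), 'wz': np.float64(-0.161)}
  margin 0.25 [-0.27  0.15  2.15  0.78  0.27 -2.57]
5 rows of {'dx': np.float64(0.02), 'dy': np.float64(0.421), 'dz': np.float64(-0.016), 'wx': np.float64(-0.06), 'wy': np.float64(0.0), 'wz': np.float64(-0.074)}
  margin 0.21 [-0.14  0.15  2.15  0.66  0.23 -2.39]
[array([62.4, 61.9, 70.4,  1. ]), array([-66.6, -62.1,  73.6,   1. ]), array([55.7, 12.6, 75.9,  1. ]), array([-61.7,  34.1,  71.6,   1. ]), array([ 74.6, -50.7,  72. ,   1. ]), array([ 5.5, -4.1, -4.2,  1. ])]
```

View pics/w3.png

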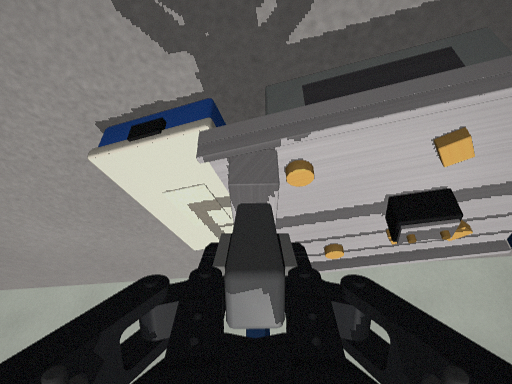

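The block sits on the plate inside the near curb at (253,175), with chip D just ahead of it at (300,173), so I'll sweep the near lane.

step_arm --increments '[{"dx":0.106,"dy":0.476,"dz":-0.06,"wx":-0.08,"wy":0,"wz":-0.1},{"dx":0.106,"dy":0.476,"dz":-0.07,"wx":-0.08,"wy":0,"wz":-0.1},{"dx":0.106,"dy":0.476,"dz":-0.07,"wx":-0.08,"wy":0,"wz":-0.1}]'

```text
time_s: 14.15
eef_pos: [512.8, -82.5, 165.0]
ee_rot: [0.332, 0.065, 0.941, -0.023]
force: [0.1, -0.3, -3.8]
grip_width: 0.242
grip_force: 109.7
```

step_arm --increments '[{"dx":0.106,"dy":0.476,"dz":-0.07,"wx":-0.08,"wy":0,"wz":-0.1},{"dx":0.106,"dy":0.476,"dz":-0.07,"wx":-0.08,"wy":0,"wz":-0.1},{"dx":0.106,"dy":0.476,"dz":-0.07,"wx":-0.08,"wy":0,"wz":-0.1}]'

```text
time_s: 14.45
eef_pos: [507.9, -46.0, 163.9]
ee_rot: [0.333, 0.046, 0.942, -0.016]
force: [1.1, 1.1, -3.2]
grip_width: 0.242
grip_force: 109.7
```

```bash
python3 - <<'E'
from kin import *
A=where();q=np.array(ctrl.sense()["joints"])
B,q=go(A,tcp(-62,60,78,.03),6,q);B,q=go(B,tcp(-62,115,78,.08),5,q)
c=wcap();print([(np.linalg.inv(PL)@np.r_[world(c,d["point"]),1]).round(1) for l in("chip1","scraper") for d in eyes.landmark_of("wrist",l)])
E
```

```text
uvh [-61.2 -19.5  79.1] yaw,tilt -0.099 0.679 F [ 1.1  1.1 -3.2] t 14.45
6 rows of {'dx': np.float64(0.071), 'dy': np.float64(0.485), 'dz': np.float64(-0.048), 'wx': np.float64(-0.128), 'wy': np.float64(0.002), 'wz': np.float64(-0.159)}
  margin 0.25 [-0.27  0.15  2.15  0.78  0.27 -2.57]
5 rows of {'dx': np.float64(0.02), 'dy': np.float64(0.421), 'dz': np.float64(-0.016), 'wx': np.float64(-0.06), 'wy': np.float64(0.0), 'wz': np.float64(-0.074)}
  margin 0.21 [-0.14  0.15  2.15  0.66  0.23 -2.39]
[array([-64.7,  31.8,  69.8,   1. ]), array([-62.1, -15.8,  76.8,   1. ]), array([59.7, 64.4, 72.6,  1. ]), array([-64.1, -19.5,  77.5,   1. ])]
```

step_arm --increments '[{"dx":0.07,"dy":0.485,"dz":-0.048,"wx":-0.128,"wy":0,"wz":-0.159},{"dx":0.07,"dy":0.485,"dz":-0.048,"wx":-0.128,"wy":0,"wz":-0.159},{"dx":0.07,"dy":0.485,"dz":-0.048,"wx":-0.128,"wy":0,"wz":-0.159}]'

```text
time_s: 14.9
eef_pos: [504.5, -9.6, 163.4]
ee_rot: [0.333, 0.016, 0.943, -0.006]
force: [0.2, -0.4, -3.8]
grip_width: 0.242
grip_force: 109.6
```

step_arm --increments '[{"dx":0.07,"dy":0.485,"dz":-0.048,"wx":-0.128,"wy":0,"wz":-0.159},{"dx":0.07,"dy":0.485,"dz":-0.048,"wx":-0.128,"wy":0,"wz":-0.159},{"dx":0.07,"dy":0.485,"dz":-0.048,"wx":-0.128,"wy":0,"wz":-0.159}]'

```text
time_s: 15.2
eef_pos: [498.6, 27.1, 162.9]
ee_rot: [0.333, -0.014, 0.943, 0.005]
force: [0.2, -0.7, -4.0]
grip_width: 0.24
grip_force: 109.6
```

```bash
python3 - <<'E'
from kin import *
A=where();q=np.array(ctrl.sense()["joints"])
B,q=go(A,tcp(-62,116,78,.08),5,q);q1=q
c=wcap();print([(np.linalg.inv(PL)@np.r_[world(c,d["point"]),1]).round(1) for l in("chip1","scraper") for d in eyes.landmark_of("wrist",l)])
cv2.imwrite("pics/w4.png",c["frame"])
E
```

```text
uvh [-61.8  59.9  78.1] yaw,tilt 0.03 0.679 F [ 0.2 -0.7 -4. ] t 15.2
5 rows of {'dx': np.float64(0.022), 'dy': np.float64(0.43), 'dz': np.float64(-0.017), 'wx': np.float64(-0.06), 'wy': np.float64(0.003), 'wz': np.float64(-0.073)}
  margin 0.21 [-0.14  0.15  2.15  0.65  0.23 -2.38]
[array([-58.9,  85.6,  75.6,   1. ]), array([-77.5,  87.4,  68.2,   1. ]), array([ 74.1, -50.1,  71.3,   1. ]), array([-65.9,  59. ,  74.8,   1. ])]
```

View pics/w4.png

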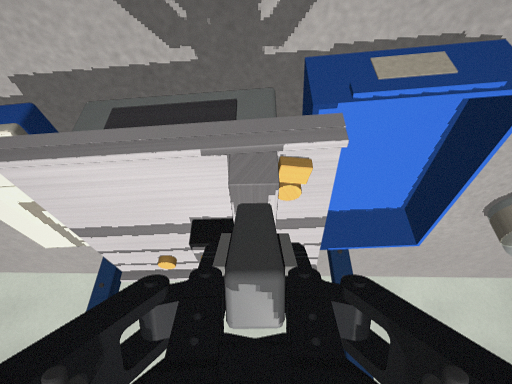

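step_arm --increments '[{"dx":0.022,"dy":0.43,"dz":-0.017,"wx":-0.06,"wy":0,"wz":-0.073},{"dx":0.022,"dy":0.43,"dz":-0.017,"wx":-0.06,"wy":0,"wz":-0.073},{"dx":0.022,"dy":0.43,"dz":-0.017,"wx":-0.06,"wy":0,"wz":-0.073},{"dx":0.022,"dy":0.43,"dz":-0.017,"wx":-0.06,"wy":0,"wz":-0.073},{"dx":0.022,"dy":0.43,"dz":-0.017,"wx":-0.06,"wy":0,"wz":-0.073}]'

```text
time_s: 15.85
eef_pos: [492.9, 79.6, 162.9]
ee_rot: [0.333, -0.037, 0.942, 0.013]
force: [0.5, -0.1, -4.0]
grip_width: 0.24
grip_force: 109.7
```

step_arm --increments '[{"dx":0,"dy":0.2,"dz":0,"wx":0,"wy":0,"wz":0},{"dx":0,"dy":0,"dz":0,"wx":0,"wy":0,"wz":0},{"dx":0,"dy":0,"dz":0,"wx":0,"wy":0,"wz":0}]'

```text
time_s: 16.15
eef_pos: [492.5, 84.2, 162.9]
ee_rot: [0.333, -0.037, 0.942, 0.013]
force: [0.8, -0.1, -3.8]
grip_width: 0.242
grip_force: 109.7
```

```bash
python3 - <<'E'
from kin import *
A=where();q=np.array(ctrl.sense()["joints"])
c=wcap();print([(np.linalg.inv(PL)@np.r_[world(c,d["point"]),1]).round(1) for l in("chip1","scraper","bin") for d in eyes.landmark_of("wrist",l)])
B,q=go(A,tcp(-64,100,88,.03),2,q);B,q=go(B,tcp(-64,-70,84,-.1),10,q);B,q=go(B,tcp(62,-97,80,.03),8,q)
B,q=go(B,tcp(62,0,78,.07),7,q);B,q=go(B,tcp(62,118,78,.108),10,q)
cv2.imwrite("pics/w5.png",c["frame"])
E
```

```text
uvh [-61.6 119.5  78.1] yaw,tilt 0.078 0.679 F [ 0.8 -0.1 -3.8] t 16.15
[array([-55.8, 159.7,  13.9,   1. ]), array([ 75.3, -49.2,  73.1,   1. ]), array([59.9, 61.7, 73.8,  1. ]), array([-66. , 121.8,  79.5,   1. ]), array([ -2.4, 168.9,   0.4,   1. ])]
2 rows of {'dx': np.float64(-0.101), 'dy': np.float64(-0.349), 'dz': np.float64(-0.174), 'wx': np.float64(0.143), 'wy': np.float64(0.007), 'wz': np.float64(0.177)}
  margin 0.20 [-0.16  0.12  2.14  0.52  0.24 -2.22]
10 rows of {'dx': np.float64(-0.062), 'dy': np.float64(-0.651), 'dz': np.float64(0.071), 'wx': np.float64(0.078), 'wy': np.float64(0.0), 'wz': np.float64(0.097)}
  margin 0.15 [-0.53  0.18  2.09  0.85  0.36 -2.73]
8 rows of {'dx': np.float64(-0.489), 'dy': np.float64(-0.068), 'dz': np.float64(0.419), 'wx': np.float64(-0.097), 'wy': np.float64(-0.0), 'wz': np.float64(-0.121)}
  margin 0.16 [-0.47  0.44  1.72  0.72  0.47 -2.64]
7 rows of {'dx': np.float64(0.033), 'dy': np.float64(0.543), 'dz': np.float64(-0.012), 'wx': np.float64(-0.034), 'wy': np.float64(-0.0), 'wz': np.float64(-0.042)}
  margin 0.26 [-0.31  0.4   1.79  0.66  0.38 -2.5 ]
10 rows of {'dx': np.float64(0.008), 'dy': np.float64(0.465), 'dz': np.float64(-0.006), 'wx': np.float64(-0.023), 'wy': np.float64(0.0), 'wz': np.float64(-0.028)}
  margin 0.28 [-0.08  0.39  1.81  0.41  0.3  -2.11]
```

View pics/w5.png

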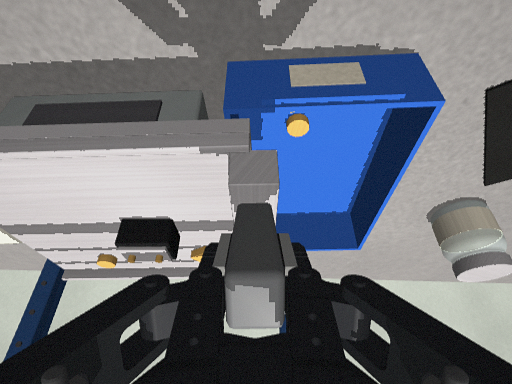

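The disc chip is in the bin at (297,125). The slip is hidden from here, so I'll check for it on the way back.

step_arm --increments '[{"dx":-0.1,"dy":-0.35,"dz":-0.174,"wx":0.143,"wy":0,"wz":0.177},{"dx":-0.1,"dy":-0.35,"dz":-0.174,"wx":0.143,"wy":0,"wz":0.177},{"dx":-0.062,"dy":-0.65,"dz":0.071,"wx":0.078,"wy":0,"wz":0.097},{"dx":-0.062,"dy":-0.65,"dz":0.071,"wx":0.078,"wy":0,"wz":0.097}]'

```text
time_s: 16.75
eef_pos: [497.5, 33.9, 172.2]
ee_rot: [0.333, -0.002, 0.943, 0.001]
force: [0.7, -0.1, -4.2]
grip_width: 0.242
grip_force: 109.6
```

step_arm --increments '[{"dx":-0.062,"dy":-0.65,"dz":0.071,"wx":0.078,"wy":0,"wz":0.097},{"dx":-0.062,"dy":-0.65,"dz":0.071,"wx":0.078,"wy":0,"wz":0.097},{"dx":-0.062,"dy":-0.65,"dz":0.071,"wx":0.078,"wy":0,"wz":0.097},{"dx":-0.062,"dy":-0.65,"dz":0.071,"wx":0.078,"wy":0,"wz":0.097}]'

```text
time_s: 17.15
eef_pos: [505.7, -31.6, 170.3]
ee_rot: [0.333, 0.023, 0.943, -0.008]
force: [0.4, 0.1, -3.9]
grip_width: 0.244
grip_force: 109.7
```

```bash
python3 - <<'E'
from kin import *
A=where();q=np.array(ctrl.sense()["joints"])
c=wcap();print([(np.linalg.inv(PL)@np.r_[world(c,d["point"]),1]).round(1) for l in("chip1",) for d in eyes.landmark_of("wrist",l)])
cv2.imwrite("pics/w6.png",c["frame"])
B,q=go(A,tcp(-64,-70,84,-.1),4,q);B,q=go(B,tcp(62,-97,80,.03),8,q)
for n in("top","scene"):
  c=eyes.capture(n);print(n,[((np.linalg.inv(PL)@np.r_[world(c,d["point"]),1]).round(),round(d["p"],2)) for l in("chip1",) for d in eyes.landmark_of(n,l)])
  cv2.imwrite(f"pics/{n}6.png",c["frame"])
E
```

```text
uvh [-61.5  -2.7  85.5] yaw,tilt -0.049 0.68 F [ 0.4  0.1 -3.9] t 17.15
[array([-55.5, 155.9,  11. ,   1. ]), array([-85.4, 155.2,   4.3,   1. ]), array([61.3, 66.9, 70.4,  1. ])]
4 rows of {'dx': np.float64(-0.063), 'dy': np.float64(-0.644), 'dz': np.float64(0.071), 'wx': np.float64(0.076), 'wy': np.float64(0.004), 'wz': np.float64(0.095)}
  margin 0.15 [-0.53  0.18  2.09  0.85  0.36 -2.73]
8 rows of {'dx': np.float64(-0.489), 'dy': np.float64(-0.068), 'dz': np.float64(0.419), 'wx': np.float64(-0.097), 'wy': np.float64(-0.0), 'wz': np.float64(-0.121)}
  margin 0.16 [-0.47  0.44  1.72  0.72  0.47 -2.64]
top [(array([ 69., -49.,  74.,   1.]), 0.48), (array([-85., 158.,  15.,   1.]), 0.45), (array([-56., 155.,  13.,   1.]), 0.38), (array([-44., 396.,  -0.,   1.]), 0.22)]
scene [(array([-56., 160.,  12.,   1.]), 0.52), (array([50., 14., 75.,  1.]), 0.51), (array([   6., -182.,   -3.,    1.]), 0.45)]
```

Both near chips are in the bin. Next is the far lane.

step_arm --increments '[{"dx":-0.063,"dy":-0.644,"dz":0.071,"wx":0.076,"wy":0,"wz":0.095},{"dx":-0.063,"dy":-0.644,"dz":0.071,"wx":0.076,"wy":0,"wz":0.095},{"dx":-0.063,"dy":-0.644,"dz":0.071,"wx":0.076,"wy":0,"wz":0.095},{"dx":-0.063,"dy":-0.644,"dz":0.071,"wx":0.076,"wy":0,"wz":0.095},{"dx":0,"dy":0,"dz":0,"wx":0,"wy":0,"wz":0}]'

```text
time_s: 17.95
eef_pos: [510.9, -96.4, 168.8]
ee_rot: [0.333, 0.047, 0.942, -0.017]
force: [-0.7, -0.9, -2.7]
grip_width: 0.243
grip_force: 109.9
```

```bash
python3 - <<'E'
from kin import *
A=where();q=np.array(ctrl.sense()["joints"])
B,q=go(A,tcp(0,-97,80,-.03),5,q);B,q=go(B,tcp(62,-97,80,.03),5,q)
# clearance of tool axis from front bar corner (u=10,z=275) at far lane
T=tcp(62,-97,80);L=np.linalg.inv(PL)@T;d=np.array([10,0,275])-[L[0,3],0,L[2,3]];print("perp",-d@[L[0,0],0,L[2,0]],"behind",-d@[L[0,2],0,L[2,2]])
E
```

```text
uvh [-63.7 -69.9  84. ] yaw,tilt -0.1 0.68 F [-0.7 -0.9 -2.7] t 17.95
5 rows of {'dx': np.float64(-0.401), 'dy': np.float64(-0.147), 'dz': np.float64(0.365), 'wx': np.float64(-0.084), 'wy': np.float64(0.003), 'wz': np.float64(-0.104)}
  margin 0.14 [-0.52  0.33  1.9   0.81  0.42 -2.73]
5 rows of {'dx': np.float64(-0.384), 'dy': np.float64(0.035), 'dz': np.float64(0.309), 'wx': np.float64(-0.072), 'wy': np.float64(-0.0), 'wz': np.float64(-0.089)}
  margin 0.17 [-0.47  0.44  1.72  0.72  0.47 -2.64]
perp 63.66967450622796 behind 90.2175844737099
```

step_arm --increments '[{"dx":-0.4,"dy":-0.147,"dz":0.365,"wx":-0.084,"wy":0,"wz":-0.104},{"dx":-0.4,"dy":-0.147,"dz":0.365,"wx":-0.084,"wy":0,"wz":-0.104},{"dx":-0.4,"dy":-0.147,"dz":0.365,"wx":-0.084,"wy":0,"wz":-0.104},{"dx":-0.4,"dy":-0.147,"dz":0.365,"wx":-0.084,"wy":0,"wz":-0.104},{"dx":-0.4,"dy":-0.147,"dz":0.365,"wx":-0.084,"wy":0,"wz":-0.104}]'

```text
time_s: 18.45
eef_pos: [577.2, -117.5, 164.4]
ee_rot: [0.333, 0.013, 0.943, -0.004]
force: [-0.1, -0.1, -4.2]
grip_width: 0.246
grip_force: 109.7
```

step_arm --increments '[{"dx":-0.384,"dy":0.035,"dz":0.309,"wx":-0.072,"wy":0,"wz":-0.089},{"dx":-0.384,"dy":0.035,"dz":0.309,"wx":-0.072,"wy":0,"wz":-0.089},{"dx":-0.384,"dy":0.035,"dz":0.309,"wx":-0.072,"wy":0,"wz":-0.089},{"dx":0,"dy":0,"dz":0,"wx":0,"wy":0,"wz":0}]'

```text
time_s: 18.85
eef_pos: [614.5, -115.4, 164.5]
ee_rot: [0.333, -0.004, 0.943, 0.002]
force: [-1.0, 0.9, -3.8]
grip_width: 0.243
grip_force: 109.6
```

```bash
python3 - <<'E'
from kin import *
A=where();q=np.array(ctrl.sense()["joints"])
B,q=go(A,tcp(62,-97,79.5,.03),3,q)
c=wcap();print([(np.linalg.inv(PL)@np.r_[world(c,d["point"]),1]).round(1) for l in("chip1","scraper","head") for d in eyes.landmark_of("wrist",l)])
s=eyes.capture("scene")["frame"];cv2.imwrite("pics/s7.png",np.hstack([cv2.resize(s[140:300,200:350],(375,400)),cv2.resize(c["frame"],(425,319)) if 0 else cv2.resize(c["frame"][:, :],(425,400))]))
E
```

```text
uvh [ 38.  -95.1  79.7] yaw,tilt 0.01 0.679 F [-1.   0.9 -3.8] t 18.85
3 rows of {'dx': np.float64(-0.248), 'dy': np.float64(-0.008), 'dz': np.float64(0.204), 'wx': np.float64(-0.041), 'wy': np.float64(0.004), 'wz': np.float64(-0.053)}
  margin 0.21 [-0.47  0.44  1.72  0.72  0.47 -2.64]
[array([ 72.2, -49.1,  72.5,   1. ]), array([55. , 10.5, 72.2,  1. ]), array([64.9, 64.1, 70.7,  1. ]), array([ 32.8, -93.6,  78.1,   1. ]), array([ 6.6, 23.3, 73.4,  1. ])]
```

View pics/s7.png

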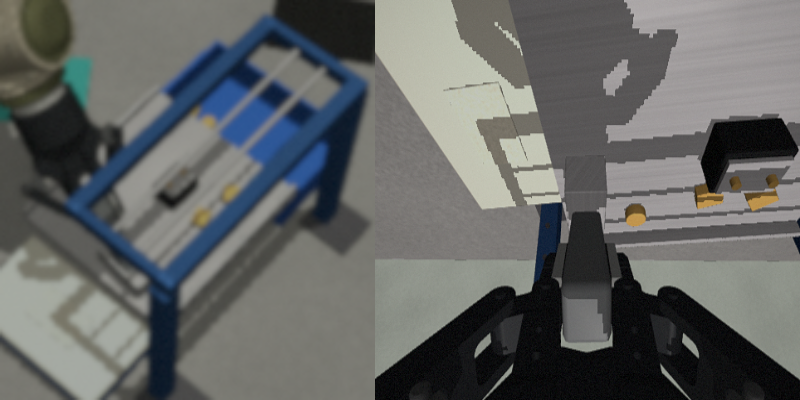

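The gripper clears the bar, and the three far chips lie ahead of the block.

step_arm --increments '[{"dx":-0.26,"dy":-0.01,"dz":0.21,"wx":-0.04,"wy":0,"wz":-0.053},{"dx":-0.26,"dy":-0.01,"dz":0.21,"wx":-0.04,"wy":0,"wz":-0.053},{"dx":-0.26,"dy":-0.01,"dz":0.21,"wx":-0.04,"wy":0,"wz":-0.053},{"dx":0,"dy":0,"dz":0,"wx":0,"wy":0,"wz":0}]'

```text
time_s: 19.5
eef_pos: [639.9, -117.2, 164.7]
ee_rot: [0.333, -0.013, 0.943, 0.005]
force: [-0.4, -0.4, -3.2]
grip_width: 0.241
grip_force: 109.7
```

```bash
python3 - <<'E'
from kin import *
A=where();q=np.array(ctrl.sense()["joints"])
B,q=go(A,tcp(64,0,78,.09),8,q);B,q=go(B,tcp(64,119,78,.108),10,q)
E
```

```text
uvh [ 63.1 -98.8  79.9] yaw,tilt 0.028 0.68 F [-0.4 -0.4 -3.2] t 19.5
8 rows of {'dx': np.float64(0.022), 'dy': np.float64(0.48), 'dz': np.float64(-0.006), 'wx': np.float64(-0.047), 'wy': np.float64(0.002), 'wz': np.float64(-0.057)}
  margin 0.26 [-0.31  0.4   1.79  0.69  0.4  -2.54]
10 rows of {'dx': np.float64(0.004), 'dy': np.float64(0.473), 'dz': np.float64(-0.003), 'wx': np.float64(-0.011), 'wy': np.float64(-0.0), 'wz': np.float64(-0.013)}
  margin 0.28 [-0.08  0.39  1.81  0.4   0.3  -2.1 ]
```

step_arm --increments '[{"dx":0.022,"dy":0.48,"dz":-0.006,"wx":-0.047,"wy":0,"wz":-0.057},{"dx":0.022,"dy":0.48,"dz":-0.006,"wx":-0.047,"wy":0,"wz":-0.057},{"dx":0.022,"dy":0.48,"dz":-0.006,"wx":-0.047,"wy":0,"wz":-0.057},{"dx":0.022,"dy":0.48,"dz":-0.006,"wx":-0.047,"wy":0,"wz":-0.057}]'

```text
time_s: 19.9
eef_pos: [634.6, -67.6, 163.8]
ee_rot: [0.333, -0.028, 0.942, 0.01]
force: [-0.1, -0.5, -3.6]
grip_width: 0.238
grip_force: 109.8
```

step_arm --increments '[{"dx":0.022,"dy":0.48,"dz":-0.006,"wx":-0.047,"wy":0,"wz":-0.057},{"dx":0.022,"dy":0.48,"dz":-0.006,"wx":-0.047,"wy":0,"wz":-0.057},{"dx":0.022,"dy":0.48,"dz":-0.006,"wx":-0.047,"wy":0,"wz":-0.057},{"dx":0.022,"dy":0.48,"dz":-0.006,"wx":-0.047,"wy":0,"wz":-0.057}]'

```text
time_s: 20.3
eef_pos: [629.3, -20.4, 162.9]
ee_rot: [0.333, -0.043, 0.942, 0.015]
force: [0.0, -0.6, -3.6]
grip_width: 0.244
grip_force: 109.8
```

```bash
python3 - <<'E'
from kin import *
A=where();q=np.array(ctrl.sense()["joints"])
B,q=go(A,tcp(64,119,78,.108),10,q)
c=wcap();print([(np.linalg.inv(PL)@np.r_[world(c,d["point"]),1]).round(1) for l in("chip1","scraper","head") for d in eyes.landmark_of("wrist",l)])
E
```

```text
uvh [63.1  1.4 78.1] yaw,tilt 0.091 0.68 F [ 0.  -0.6 -3.6] t 20.3
10 rows of {'dx': np.float64(0.001), 'dy': np.float64(0.467), 'dz': np.float64(-0.0), 'wx': np.float64(-0.01), 'wy': np.float64(0.001), 'wz': np.float64(-0.013)}
  margin 0.28 [-0.08  0.39  1.81  0.4   0.3  -2.1 ]
[array([57.1, 26.9, 74.1,  1. ]), array([73.6, 23.8, 71.3,  1. ]), array([61.6, 63.4, 71.4,  1. ]), array([ 5.3, 23.3, 79.1,  1. ])]
```

step_arm --increments '[{"dx":0,"dy":0.467,"dz":0,"wx":-0.01,"wy":0,"wz":-0.013},{"dx":0,"dy":0.467,"dz":0,"wx":-0.01,"wy":0,"wz":-0.013},{"dx":0,"dy":0.467,"dz":0,"wx":-0.01,"wy":0,"wz":-0.013},{"dx":0,"dy":0.467,"dz":0,"wx":-0.01,"wy":0,"wz":-0.013},{"dx":0,"dy":0.467,"dz":0,"wx":-0.01,"wy":0,"wz":-0.013}]'

```text
time_s: 21.0
eef_pos: [624.1, 36.5, 163.0]
ee_rot: [0.333, -0.046, 0.942, 0.016]
force: [-0.5, 0.3, -4.3]
grip_width: 0.244
grip_force: 109.8
```

```bash
python3 - <<'E'
from kin import *
A=where()
c=wcap();print([(np.linalg.inv(PL)@np.r_[world(c,d["point"]),1]).round(1) for l in("chip1","scraper") for d in eyes.landmark_of("wrist",l)])
E
```

```text
uvh [64.1 58.8 78.2] yaw,tilt 0.098 0.68 F [-0.5  0.3 -4.3] t 21.0
[array([73.6, 84.7, 72.2,  1. ]), array([ 69.8, 109. ,  71.7,   1. ]), array([55.8, 85.6, 74.8,  1. ]), array([60.6, 59.5, 75.2,  1. ])]
```

step_arm --increments '[{"dx":0,"dy":0.467,"dz":0,"wx":-0.01,"wy":0,"wz":-0.013},{"dx":0,"dy":0.467,"dz":0,"wx":-0.01,"wy":0,"wz":-0.013},{"dx":0,"dy":0.467,"dz":0,"wx":-0.01,"wy":0,"wz":-0.013},{"dx":0,"dy":0.467,"dz":0,"wx":-0.01,"wy":0,"wz":-0.013},{"dx":0,"dy":0.467,"dz":0,"wx":-0.01,"wy":0,"wz":-0.013}]'

```text
time_s: 21.65
eef_pos: [618.3, 94.3, 162.9]
ee_rot: [0.333, -0.05, 0.942, 0.018]
force: [-0.5, -0.0, -4.5]
grip_width: 0.244
grip_force: 109.8
```

step_arm --increments '[{"dx":0,"dy":0.1,"dz":0,"wx":0,"wy":0,"wz":0},{"dx":0,"dy":0,"dz":0,"wx":0,"wy":0,"wz":0},{"dx":0,"dy":0,"dz":0,"wx":0,"wy":0,"wz":0}]'

```text
time_s: 21.95
eef_pos: [618.0, 96.5, 162.9]
ee_rot: [0.333, -0.05, 0.942, 0.018]
force: [0.0, -0.0, -2.8]
grip_width: 0.244
grip_force: 109.7
```

```bash
python3 - <<'E'
from kin import *
A=where();q=np.array(ctrl.sense()["joints"])
I=np.linalg.inv(PL)
c=wcap();print([(I@np.r_[world(c,d["point"]),1]).round(1)[:3] for l in("chip1","scraper","head") for d in eyes.landmark_of("wrist",l)])
for n in("top","scene"):
  s=eyes.capture(n);print(n,[((I@np.r_[world(s,d["point"]),1]).round()[:3],round(d["p"],2)) for l in("chip1",) for d in eyes.landmark_of(n,l)])
cv2.imwrite("pics/w8.png",np.hstack([cv2.resize(s["frame"][140:300,200:350],(375,400)),cv2.resize(c["frame"],(425,400))]))
B,q=go(A,tcp(20,117,82,.108),3,q);B,q=go(B,tcp(-100,117,90,.15),6,q)
E
```

```text
uvh [ 64.5 119.5  78.1] yaw,tilt 0.106 0.679 F [ 0.  -0.  -2.8] t 21.95
[array([ 87. , 168.6,  10.2]), array([ 56.5, 157.3,  12.4]), array([ 76.9, 148.2,   9.7]), array([ 61.7, 120.6,  78.5]), array([ 75.6, 147.7,   8.3]), array([ 29.5, 121.1, 152.8]), array([ 4.7, 24.9, 74.8])]
top []
scene [(array([ 85., 166.,  10.]), 0.61), (array([-53., 157.,  11.]), 0.38)]
3 rows of {'dx': np.float64(0.429), 'dy': np.float64(-0.035), 'dz': np.float64(-0.413), 'wx': np.float64(-0.004), 'wy': np.float64(0.005), 'wz': np.float64(-0.005)}
  margin 0.26 [-0.1   0.3   1.93  0.49  0.28 -2.21]
6 rows of {'dx': np.float64(0.59), 'dy': np.float64(0.001), 'dz': np.float64(-0.543), 'wx': np.float64(-0.042), 'wy': np.float64(-0.0), 'wz': np.float64(-0.052)}
  margin 0.25 [-0.21  0.03  2.23  0.79  0.32 -2.61]
```

View pics/w8.png

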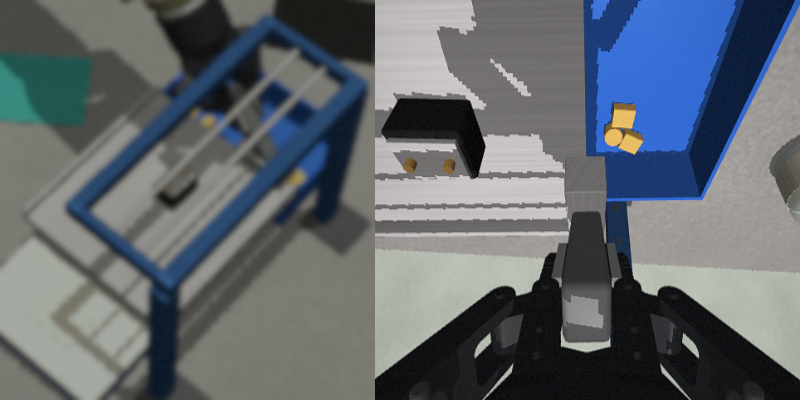

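All three far chips are in the bin at (620,130) on the right half, and the head hasn't moved. I'll back out and return the scraper.

step_arm --increments '[{"dx":0.43,"dy":-0.035,"dz":-0.41,"wx":0,"wy":0,"wz":0},{"dx":0.43,"dy":-0.035,"dz":-0.41,"wx":0,"wy":0,"wz":0},{"dx":0.43,"dy":-0.035,"dz":-0.41,"wx":0,"wy":0,"wz":0},{"dx":0.59,"dy":0,"dz":-0.54,"wx":-0.04,"wy":0,"wz":-0.05},{"dx":0.59,"dy":0,"dz":-0.54,"wx":-0.04,"wy":0,"wz":-0.05}]'

```text
time_s: 22.85
eef_pos: [533.5, 85.5, 169.1]
ee_rot: [0.333, -0.057, 0.941, 0.02]
force: [-0.3, -0.3, -3.7]
grip_width: 0.241
grip_force: 109.9
```

step_arm --increments '[{"dx":0.59,"dy":0,"dz":-0.54,"wx":-0.04,"wy":0,"wz":-0.05},{"dx":0.59,"dy":0,"dz":-0.54,"wx":-0.04,"wy":0,"wz":-0.05},{"dx":0.59,"dy":0,"dz":-0.54,"wx":-0.04,"wy":0,"wz":-0.05},{"dx":0,"dy":0,"dz":0,"wx":0,"wy":0,"wz":0}]'

```text
time_s: 23.25
eef_pos: [473.3, 77.9, 172.7]
ee_rot: [0.332, -0.066, 0.941, 0.023]
force: [0.1, 0.4, -3.7]
grip_width: 0.244
grip_force: 109.9
```

```bash
python3 - <<'E'
from kin import *
A=where();q=np.array(ctrl.sense()["joints"])
def w(x,y,z,yaw): return mat([x-45*np.cos(yaw),y-45*np.sin(yaw),z+84.8],rot(yaw,.678))
U=A.copy();U[2,3]+=75
B,q=go(A,U,4,q);B,q=go(B,w(505,250,140,.38),6,q);B,q=go(B,w(524,366,80,.6),8,q);B,q=go(B,w(524,366,6,.6),5,q)
E
```

```text
uvh [-81.4 118.2  87.9] yaw,tilt 0.14 0.679 F [ 0.1  0.4 -3.7] t 23.25
4 rows of {'dx': np.float64(-0.471), 'dy': np.float64(-0.0), 'dz': np.float64(-0.584), 'wx': np.float64(-0.0), 'wy': np.float64(-0.0), 'wz': np.float64(0.0)}
  margin 0.31 [-0.18 -0.05  2.09  0.43  0.49 -2.21]
6 rows of {'dx': np.float64(-0.045), 'dy': np.float64(1.024), 'dz': np.float64(0.233), 'wx': np.float64(-0.24), 'wy': np.float64(0.002), 'wz': np.float64(-0.297)}
  margin 0.37 [ 0.18  0.08  2.02  0.32  0.39 -2.03]
8 rows of {'dx': np.float64(-0.086), 'dy': np.float64(0.423), 'dz': np.float64(0.454), 'wx': np.float64(-0.165), 'wy': np.float64(0.0), 'wz': np.float64(-0.205)}
  margin 0.28 [ 0.35  0.33  1.89  0.55  0.3  -2.29]
5 rows of {'dx': np.float64(0.371), 'dy': np.float64(0.0), 'dz': np.float64(0.461), 'wx': np.float64(-0.0), 'wy': np.float64(-0.0), 'wz': np.float64(0.0)}
  margin -0.03 [ 0.35  0.47  1.94  1.15  0.17 -2.91]
```

```bash
python3 - <<'E'
from kin import *
A=where();q0=np.array(ctrl.sense()["joints"])
def w(x,y,z,yaw): return mat([x-45*np.cos(yaw),y-45*np.sin(yaw),z+84.8],rot(yaw,.678))
for x,y,yaw in((524,366,.5),(524,366,.3),(524,366,.1),(524,366,-.1)):
    print("==",x,y,yaw)
    U=A.copy();U[2,3]+=75;B,q=U,q0
    B,q=go(B,w(505,250,140,.14+(yaw-.14)/2),7,q);B,q=go(B,w(x,y,80,yaw),8,q);B,q=go(B,w(x,y,6,yaw),5,q)
E
```

```text
uvh [-81.4 118.2  87.9] yaw,tilt 0.14 0.679 F [ 0.1  0.4 -3.7] t 23.25
== 524 366 0.5
7 rows of {'dx': np.float64(-0.022), 'dy': np.float64(0.896), 'dz': np.float64(0.186), 'wx': np.float64(-0.154), 'wy': np.float64(0.002), 'wz': np.float64(-0.191)}
  margin 0.35 [ 0.22  0.08  2.02  0.18  0.37 -1.82]
8 rows of {'dx': np.float64(-0.056), 'dy': np.float64(0.458), 'dz': np.float64(0.43), 'wx': np.float64(-0.135), 'wy': np.float64(-0.0), 'wz': np.float64(-0.167)}
  margin 0.23 [ 0.4   0.33  1.89  0.26  0.25 -1.91]
5 rows of {'dx': np.float64(0.371), 'dy': np.float64(0.0), 'dz': np.float64(0.461), 'wx': np.float64(-0.0), 'wy': np.float64(-0.0), 'wz': np.float64(-0.0)}
  margin 0.07 [ 0.4   0.47  1.94  0.84  0.09 -2.49]
== 524 366 0.3
7 rows of {'dx': np.float64(0.01), 'dy': np.float64(0.925), 'dz': np.float64(0.16), 'wx': np.float64(-0.068), 'wy': np.float64(0.002), 'wz': np.float64(-0.085)}
  margin 0.35 [ 0.27  0.09  2.01 -0.09  0.37 -1.45]
8 rows of {'dx': np.float64(0.003), 'dy': np.float64(0.519), 'dz': np.float64(0.383), 'wx': np.float64(-0.06), 'wy': np.float64(-0.0), 'wz': np.floa
[... 862 characters left out ...]
)}
  margin 0.14 [ 0.56  0.52  1.84 -1.09  0.32 -0.13]
== 524 366 -0.1
7 rows of {'dx': np.float64(0.074), 'dy': np.float64(0.982), 'dz': np.float64(0.109), 'wx': np.float64(0.103), 'wy': np.float64(0.002), 'wz': np.float64(0.128)}
  margin 0.37 [ 0.37  0.13  1.96 -0.51  0.45 -0.83]
8 rows of {'dx': np.float64(0.129), 'dy': np.float64(0.61), 'dz': np.float64(0.282), 'wx': np.float64(0.09), 'wy': np.float64(0.0), 'wz': np.float64(0.112)}
  margin 0.41 [ 0.63  0.44  1.72 -0.82  0.6  -0.24]
5 rows of {'dx': np.float64(0.371), 'dy': np.float64(0.0), 'dz': np.float64(0.461), 'wx': np.float64(-0.0), 'wy': np.float64(-0.0), 'wz': np.float64(-0.0)}
  margin 0.19 [ 0.63  0.57  1.76 -1.04  0.5   0.01]
```

step_arm --increments '[{"dx":-0.47,"dy":0,"dz":-0.584,"wx":0,"wy":0,"wz":0},{"dx":-0.47,"dy":0,"dz":-0.584,"wx":0,"wy":0,"wz":0},{"dx":-0.47,"dy":0,"dz":-0.584,"wx":0,"wy":0,"wz":0},{"dx":-0.47,"dy":0,"dz":-0.584,"wx":0,"wy":0,"wz":0}]'

```text
time_s: 23.65
eef_pos: [475.0, 77.8, 248.8]
ee_rot: [0.333, -0.066, 0.94, 0.023]
force: [0.3, -0.7, -3.4]
grip_width: 0.245
grip_force: 109.7
```

step_arm --increments '[{"dx":0.042,"dy":0.954,"dz":0.134,"wx":0.017,"wy":0,"wz":0.022},{"dx":0.042,"dy":0.954,"dz":0.134,"wx":0.017,"wy":0,"wz":0.022},{"dx":0.042,"dy":0.954,"dz":0.134,"wx":0.017,"wy":0,"wz":0.022},{"dx":0.042,"dy":0.954,"dz":0.134,"wx":0.017,"wy":0,"wz":0.022}]'

```text
time_s: 24.05
eef_pos: [467.2, 174.3, 234.9]
ee_rot: [0.333, -0.06, 0.941, 0.022]
force: [0.9, 0.4, -4.2]
grip_width: 0.246
grip_force: 110.0
```

step_arm --increments '[{"dx":0.042,"dy":0.954,"dz":0.134,"wx":0.017,"wy":0,"wz":0.022},{"dx":0.042,"dy":0.954,"dz":0.134,"wx":0.017,"wy":0,"wz":0.022},{"dx":0.042,"dy":0.954,"dz":0.134,"wx":0.017,"wy":0,"wz":0.022},{"dx":0,"dy":0,"dz":0,"wx":0,"wy":0,"wz":0}]'

```text
time_s: 24.45
eef_pos: [461.6, 247.0, 224.6]
ee_rot: [0.333, -0.058, 0.941, 0.021]
force: [-0.2, -0.4, -4.0]
grip_width: 0.245
grip_force: 110.2
```

```bash
python3 - <<'E'
from kin import *
A=where();q=np.array(ctrl.sense()["joints"])
def w(x,y,z,yaw): return mat([x-45*np.cos(yaw),y-45*np.sin(yaw),z+84.8],rot(yaw,.678))
B,q=go(A,w(526,364,70,.08),8,q);B,q=go(B,w(526,364,6,.08),5,q)
E
```

```text
uvh [-74.7 286.8 139.8] yaw,tilt 0.124 0.68 F [-0.2 -0.4 -4. ] t 24.45
8 rows of {'dx': np.float64(0.098), 'dy': np.float64(0.554), 'dz': np.float64(0.37), 'wx': np.float64(0.033), 'wy': np.float64(0.002), 'wz': np.float64(0.039)}
  margin 0.37 [ 0.56  0.41  1.8  -0.78  0.42 -0.45]
5 rows of {'dx': np.float64(0.321), 'dy': np.float64(0.0), 'dz': np.float64(0.399), 'wx': np.float64(0.0), 'wy': np.float64(-0.0), 'wz': np.float64(0.0)}
  margin 0.14 [ 0.56  0.52  1.84 -1.09  0.33 -0.12]
```

step_arm --increments '[{"dx":0.098,"dy":0.554,"dz":0.37,"wx":0.033,"wy":0,"wz":0.039},{"dx":0.098,"dy":0.554,"dz":0.37,"wx":0.033,"wy":0,"wz":0.039},{"dx":0.098,"dy":0.554,"dz":0.37,"wx":0.033,"wy":0,"wz":0.039},{"dx":0.098,"dy":0.554,"dz":0.37,"wx":0.033,"wy":0,"wz":0.039}]'

```text
time_s: 24.85
eef_pos: [471.6, 301.9, 189.7]
ee_rot: [0.333, -0.046, 0.942, 0.017]
force: [-0.5, -0.8, -3.1]
grip_width: 0.24
grip_force: 110.2
```

step_arm --increments '[{"dx":0.098,"dy":0.554,"dz":0.37,"wx":0.033,"wy":0,"wz":0.039},{"dx":0.098,"dy":0.554,"dz":0.37,"wx":0.033,"wy":0,"wz":0.039},{"dx":0.098,"dy":0.554,"dz":0.37,"wx":0.033,"wy":0,"wz":0.039},{"dx":0.098,"dy":0.554,"dz":0.37,"wx":0.033,"wy":0,"wz":0.039},{"dx":0,"dy":0,"dz":0,"wx":0,"wy":0,"wz":0}]'

```text
time_s: 25.35
eef_pos: [481.8, 358.9, 153.8]
ee_rot: [0.332, -0.037, 0.942, 0.013]
force: [-0.9, -0.8, -3.1]
grip_width: 0.242
grip_force: 110.0
```

```bash
python3 - <<'E'
from kin import *
A=where();q=np.array(ctrl.sense()["joints"]);print(A[:3,3])
def w(x,y,z,yaw): return mat([x-45*np.cos(yaw),y-45*np.sin(yaw),z+84.8],rot(yaw,.678))
B,q=go(A,w(526,364,7,.08),5,q)
c=wcap();print([(l,world(c,d["point"]).round()) for l in("scraper","pad") for d in eyes.landmark_of("wrist",l)])
E
```

```text
uvh [-42.7 393.8  69. ] yaw,tilt 0.078 0.678 F [-0.9 -0.8 -3.1] t 25.35
[481.78239664 358.88916709 153.84433915]
5 rows of {'dx': np.float64(0.315), 'dy': np.float64(0.013), 'dz': np.float64(0.384), 'wx': np.float64(-0.003), 'wy': np.float64(0.0), 'wz': np.float64(-0.002)}
  margin 0.15 [ 0.56  0.52  1.84 -1.08  0.34 -0.13]
[('scraper', array([526., 363.,  66.])), ('pad', array([524., 365.,  -2.]))]
```

step_arm --increments '[{"dx":0.315,"dy":0.013,"dz":0.384,"wx":0,"wy":0,"wz":0},{"dx":0.315,"dy":0.013,"dz":0.384,"wx":0,"wy":0,"wz":0},{"dx":0.315,"dy":0.013,"dz":0.384,"wx":0,"wy":0,"wz":0},{"dx":0.315,"dy":0.013,"dz":0.384,"wx":0,"wy":0,"wz":0},{"dx":0.315,"dy":0.013,"dz":0.384,"wx":0,"wy":0,"wz":0}]'

```text
time_s: 26.0
eef_pos: [481.4, 359.1, 93.2]
ee_rot: [0.333, -0.036, 0.942, 0.013]
force: [0.5, -0.3, -4.0]
grip_width: 0.241
grip_force: 110.2
```

step_arm --increments '[{"dx":0.03,"dy":0,"dz":0.035,"wx":0,"wy":0,"wz":0},{"dx":0.03,"dy":0,"dz":0.035,"wx":0,"wy":0,"wz":0},{"dx":0,"dy":0,"dz":0,"wx":0,"wy":0,"wz":0}]'

```text
time_s: 26.3
eef_pos: [481.3, 359.5, 91.5]
ee_rot: [0.334, -0.036, 0.942, 0.013]
force: [0.5, 0.4, -4.0]
grip_width: 0.245
grip_force: 110.1
```

```bash
python3 - <<'E'
from kin import *
A=where();print(A[:3,3])
E
```

```text
uvh [-43.1 394.5   6.7] yaw,tilt 0.077 0.681 F [ 0.5  0.4 -4. ] t 26.3
[481.3023313  359.54716014  91.47456177]
```

Contact isn't expected until TCP z is about 89, so I'll ease down until the force changes.

step_arm --increments '[{"dx":0.03,"dy":0,"dz":0.04,"wx":0,"wy":0,"wz":0},{"dx":0.03,"dy":0,"dz":0.04,"wx":0,"wy":0,"wz":0},{"dx":0,"dy":0,"dz":0,"wx":0,"wy":0,"wz":0}]'

```text
time_s: 26.6
eef_pos: [481.4, 359.7, 89.0]
ee_rot: [0.334, -0.036, 0.942, 0.013]
force: [-1.8, -2.2, 2.8]
grip_width: 0.245
grip_force: 110.9
```

step_arm --increments '[{"dx":0.015,"dy":0,"dz":0.02,"wx":0,"wy":0,"wz":0},{"dx":0,"dy":0,"dz":0,"wx":0,"wy":0,"wz":0},{"dx":0,"dy":0,"dz":0,"wx":0,"wy":0,"wz":0}]'

```text
time_s: 26.9
eef_pos: [481.6, 359.8, 88.9]
ee_rot: [0.334, -0.036, 0.942, 0.013]
force: [-4.6, -3.3, 9.5]
grip_width: 0.242
grip_force: 112.0
```

Contact is made, so I'll release and back out along the tool axis.

step_arm --increments '[{"dx":0,"dy":0,"dz":0,"wx":0,"wy":0,"wz":0},{"dx":0,"dy":0,"dz":0,"wx":0,"wy":0,"wz":0},{"dx":0,"dy":0,"dz":0,"wx":0,"wy":0,"wz":0},{"dx":0,"dy":0,"dz":0,"wx":0,"wy":0,"wz":0}]' --fingers 70

```text
time_s: 27.3
eef_pos: [481.1, 359.6, 87.4]
ee_rot: [0.333, -0.037, 0.942, 0.013]
force: [-0.1, -0.7, 0.1]
grip_width: 0.819
grip_force: 0.0
```

step_arm --increments '[{"dx":0,"dy":0,"dz":-0.4,"wx":0,"wy":0,"wz":0},{"dx":0,"dy":0,"dz":-0.7,"wx":0,"wy":0,"wz":0},{"dx":0,"dy":0,"dz":-0.8,"wx":0,"wy":0,"wz":0},{"dx":0,"dy":0,"dz":-0.8,"wx":0,"wy":0,"wz":0},{"dx":0,"dy":0,"dz":-0.8,"wx":0,"wy":0,"wz":0}]'

```text
time_s: 27.8
eef_pos: [425.3, 355.3, 156.5]
ee_rot: [0.333, -0.037, 0.942, 0.013]
force: [0.1, -0.3, 0.1]
grip_width: 0.813
grip_force: 0.0
```

step_arm --increments '[{"dx":0,"dy":0,"dz":-0.8,"wx":0,"wy":0,"wz":0},{"dx":0,"dy":0,"dz":-0.8,"wx":0,"wy":0,"wz":0},{"dx":0,"dy":0,"dz":-0.8,"wx":0,"wy":0,"wz":0},{"dx":0,"dy":0,"dz":0,"wx":0,"wy":0,"wz":0}]'

```text
time_s: 28.2
eef_pos: [387.8, 353.1, 204.4]
ee_rot: [0.334, -0.037, 0.942, 0.014]
force: [0.6, 0.3, 0.7]
grip_width: 0.819
grip_force: 0.0
```

```bash
python3 - <<'E'
from kin import *
print(cur()[:3,3]);I=np.linalg.inv(PL)
c=wcap();print([(l,world(c,d["point"]).round()) for l in("scraper","pad","scraper_grip") for d in eyes.landmark_of("wrist",l)])
m=mask("wrist",c,"scraper",[515,360,30]);print(fit([(c,m)],SCR,4,[526,364,.08]))
s=eyes.capture("scene");print([(I@np.r_[world(s,d["point"]),1]).round()[:3] for d in eyes.landmark_of("scene","chip1")])
cv2.imwrite("pics/w9.png",np.hstack([cv2.resize(s["frame"][60:340,100:420],(400,400)),cv2.resize(c["frame"],(400,400))]))
E
```

```text
[387.82405446 353.06462237 204.43280471]
[('scraper', array([522., 362.,  -0.])), ('scraper', array([489., 584.,  -1.])), ('pad', array([529., 363.,  -1.])), ('scraper_grip', array([490., 361.,  77.])), ('scraper_grip', array([347., 285.,  72.])), ('scraper_grip', array([532., 616.,  93.])), ('scraper_grip', array([523., 361.,   3.]))]
(array([5.26511469e+02, 3.63637281e+02, 7.63906397e-02]), np.float64(0.8728323699421965))
[array([ 84., 166.,  14.]), array([-56., 156.,  13.])]
```

View pics/w9.png

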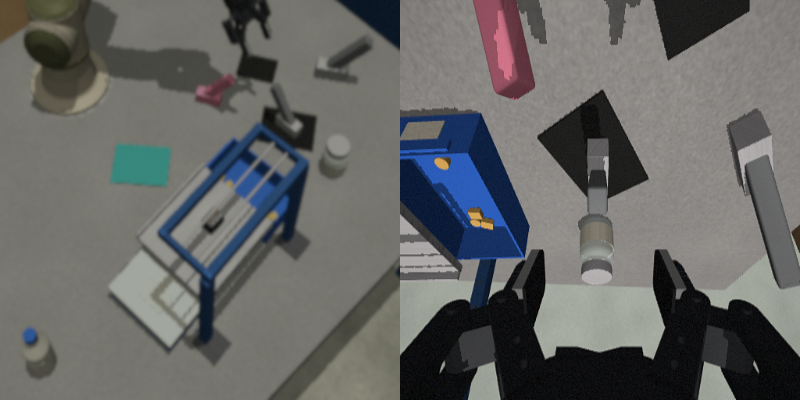

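The scraper stands upright at the pad's centre (597,175), clear of the gripper. The bin shows chips at (442,162) and (480,218). The fifth chip is hidden by the bin's near wall in this view, but two cameras placed it inside the bin earlier.

```bash
python3 -c "
from rig import finish_job
print(finish_job())"
```

```text
the job is handed in; nothing more can be done
None
```

I handed the job in at about 28 s: all five chips appear to be in the bin, though the last picture shows only four (two cameras had earlier placed the fifth there); the scraper is upright and released at the pad's centre, but no score came back.

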